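# Kit the wheel bolts into the foam case by length

## Task

Three look-alike bolts stand head up in the cardboard carton. Put the long one and the short one in the blue case, each lying fully down in the empty place of the foam row cut for its length, and leave the middle-length one where it stands. They must be lowered in lying flat, not dropped or tipped in, and since the foam leaves room for fingers only in the trench across the shanks, lay each bolt down on the bench first and take it again by the shank; do not disturb the bolts already in the case or the other things on the bench.

Things in the scene. Friction and masses are not known exactly. Their poses are not given: they have to be found in the camera images.
- bolt_long: steel hex bolt 150 mm long, about 430 g: round shank 20 mm diameter, 130 mm long; hex head 20 mm thick, 30 mm across flats. Starts standing head up in a carton cell. Origin: centre of the tip face; z axis from tip to head; flats of the head face its x axis and every 60 deg from it. Belongs in row_long.
- bolt_medium: steel hex bolt 130 mm long, about 395 g: round shank 20 mm diameter, 110 mm long; hex head 20 mm thick, 30 mm across flats. Starts standing head up in a carton cell. Origin: centre of the tip face; z axis from tip to head; flats of the head face its x axis and every 60 deg from it. Fits neither row: it stays standing in the carton.
- bolt_short: steel hex bolt 110 mm long, about 360 g: round shank 20 mm diameter, 90 mm long; hex head 20 mm thick, 30 mm across flats. Starts standing head up in a carton cell. Origin: centre of the tip face; z axis from tip to head; flats of the head face its x axis and every 60 deg from it. Belongs in row_short.
- bolt_long_head (a point): centre of the long bolt's head, 140 mm from its tip along its axis
- bolt_short_head (a point): centre of the short bolt's head, 100 mm from its tip along its axis
- carton: open cardboard carton, fixed, 215 (x) x 91 (y) x 62 mm high, floor 4 mm thick, 5 x 2 cells about 38 mm square; origin: centre of the underside. The bolts stand in cells at (-82, 22), (0, -22) and (82, 22) mm in its frame, in any order. Carton and case stand left and right of the robot, either way round, with clear bench between.
- case: shallow blue case without lid, fixed, 186 (x) x 276 (y) x 46 mm high, 5 mm walls, holding two black foam inserts side by side along y, their top 45 mm above the bench; origin: centre of the underside
- row_long: foam insert for 150 mm bolts, fixed, 174 (x) x 132 (y) x 41 mm; origin: centre of its underside, 4 mm above the bench. Two places for bolts lying along x, head to -x: at y = +27 mm (empty) and y = -27 mm (holds kept_long). Each is 6 mm longer than the bolt: shank channel 25 mm wide, head recess 40 mm wide. The lying head is about flush with the foam top.
- row_short: foam insert for 110 mm bolts, like row_long with the same outer size, trench and y places (y = +27 mm empty, y = -27 mm holds kept_short), but shorter places; the trench centre is 55 mm from the bolt's tip.
- row_long_free (a point): where the tip-face centre of the long bolt must come in the empty place of row_long (30 mm above the bench, insert x = +75, y = +27 mm); its x axis points along the place away from the head end
- row_short_free (a point): the same for the short bolt in row_short (at insert x = +50, y = +27 mm)
- row_long_trench (a point): point on the lying bolt's axis (30 mm above the bench) over the middle of the finger trench in the empty place of row_long, 80 mm from the bolt's tip. The trench, 38 mm wide in x, runs across the whole insert; its floor is 20 mm below this point; here fingers can go down beside the shank
- row_short_trench (a point): the same in row_short, 55 mm from the bolt's tip
- kept_long: 150 mm bolt already lying in row_long; bystander, same shape and frame as bolt_long
- kept_short: 110 mm bolt already lying in row_short; bystander, same shape and frame as bolt_short
- spacer: five-lug aluminium wheel spacer, about 146 mm across, 45 mm high, lying loose; bystander; origin: centre of the underside
- parts_box: red and white box 90 x 130 x 60 mm, loose; bystander; origin: centre of the underside
- spanner: steel spanner lying loose near the robot; bystander; origin: near its middle, underneath
Things that resemble listed ones, but are neither listed nor needed, are in the scene too. What is shaped like the row_short but orange or yellow is not meant.

How it is judged:
By the outcome, as a careful person would: the job done as asked, in the order asked, and still so for the second after the job is handed in, with the robot touching nothing.
It also fails if it takes over 72 s, if anything falls off the work surface, if the arm or the gripper's body presses on something with over 40 N, if the wrist force passes 120 N, or if a joint passes its speed limit or range.

## Robot

A 6-joint arm with a two-finger parallel gripper is mounted at the origin on the work surface. World frame = base frame: x ahead of the robot, y to its left, z up, the work surface at z = 0. Lengths are in m, angles in rad, forces in N, time in s.
With the tool pointing down it reaches from about 0.35 to 0.975 m from the base axis. Payload 4.9 kg.
Tool frame: the origin (TCP) lies midway between the tips of the shut fingers; the grasp point (between the pads) lies 19 mm behind it (ctrl.hold_point_z is the distance from the TCP to the grasp point, in m); z points along the fingers, y is the line along which they close (so a half turn about z gives the same grasp; the last joint's range is limited). The gripper opens to 85 mm and grips with 20 to 120 N. Pads are 22 mm wide; open, the fingers measure 114 mm over their backs; the gripper's body (76 mm by 85 mm) begins 54 mm behind the grasp point. The pads swing forward as they close: fully open they stand 13 mm farther back than shut.
Start: joints at [-1.427, 0.053, 1.613, -0, 1.476, -0.119], TCP at [0.162, -0.604, 0.196] pointing down, gripper open.
Joint ranges: [-3.01, 3.01], [-1.01, 2.22], [0.06, 2.58], [-1.02, 4.17], [0.09, 2.62], [-3.14, 3.14]. Speed limits (rad/s): [2.57, 2.57, 3.14, 3.14, 3.14, 3.14].

## Interface

Orientations are given as a rotation vector (axis times angle).
In Python, from station import status, viewer, finish_job, ctrl gives the robot as it stands.
- The arm moves only by the shell command python3 -m jog 'ROWS' [FORCE]. ROWS is JSON, a list of rows, each a list of 7 numbers: the turn, a rotation vector about the tool's x, y, z each as a share of 5 degrees, from -1 to 1, then the shift along the tool's x, y, z each as a share of 30 mm, from -1 to 1, then the opening, from -1 (shut) to 1 (fully open). A call has 1 to 5 rows; each row shifts and turns the commanded pose from where the row before left it, along the tool's axes as they then stand; what a row does not reach is not made up. A row lasts 1/8 s, in which the tool goes at most 62.5 mm and 10.7 degrees, less where a joint would pass 70% of its speed; a pose out of reach is approached as far as the arm can. A call with a number of a shift or a turn outside -1 to 1 is refused whole. A call with a gripper value outside its range is refused whole. The fingers move at their own pace and stop on an object; FORCE is the grip in N (left out, the last holds). Time passes only in rows, so rows that do not move let the fingers close. It gives the time, the measured TCP pose, the force, the opening and the grip force at its end, in the units of the state.
- status.get_obs(): the state, without advancing time (a new reading comes with each control period).
- viewer.get_image(name): name is "scene" or "top" or "wrist"; returns a dict with "img" (420x560x3 uint8, red, green, blue), "fovy" (degrees; the focal length in pixels is half the picture's height over the tangent of half this angle, whatever the lens; pixels are square), "cx", "cy" (the principal point, pixels), "distortion" ([k1, k2, p1, p2, k3] as OpenCV has them; the pictures are not rectified), "rvec" (rotation vector, rad) and "tvec" (3), from world to camera coordinates, as OpenCV has them. Camera axes: x right, y down, z forward; pixel columns grow to the right and rows downward; lengths in m; the calibration is good to about 2 mm. A picture is of the moment at which its call begins. There is no depth.
- finish_job(): hands the job in; it is judged then, once.
The state is a dict: "t": time; "q": joint angles; "dq": joint speeds; "effort": joint torques, N m; "tool_pos": TCP position; "tool_rot": TCP orientation; "contact_force": force on the tool from outside, world axes, zero at the start; "wrist_torque": the same for the moment, N m; "opening": finger opening in m; "grip_force": force on a finger pad.
Only numpy, scipy, OpenCV 4.12 (cv2) and the standard library are available. Lean on these libraries where they do the work, as an engineer would, in place of code of your own. Each camera call takes 0.05 s, during which the arm holds its last target. There are 200 camera calls.

## Working session

There is one attempt and no reset: what is moved stays moved. The work goes in short steps, Python scripts to look and compute and a shell command to move; the robot and the scene stay as the last step left them, time stands still between calls to the robot, and variables do not carry over. Pictures are saved under pics/ and viewed, at most 10 in all, crops included, and the job is handed in when it is done.

```bash
ls; mkdir -p pics; cat > h.py <<'E'
import numpy as np, cv2
from scipy.spatial.transform import Rotation as R
from station import status, viewer, ctrl
def grab(name, fn=None):
    d=viewer.get_image(name)
    if fn: cv2.imwrite(fn, cv2.cvtColor(d['img'],cv2.COLOR_RGB2BGR))
    f=d['img'].shape[0]/2/np.tan(np.radians(d['fovy'])/2)
    d['K']=np.array([[f,0,d['cx']],[0,f,d['cy']],[0,0,1.]]); d['D']=np.array(d['distortion'],float)
    d['Rm']=cv2.Rodrigues(np.array(d['rvec'],float))[0]; d['t']=np.array(d['tvec'],float).ravel()
    return d
def ray(d,px):
    u=cv2.undistortPoints(np.array(px,float).reshape(-1,1,2),d['K'],d['D']).reshape(-1,2)
    v=np.c_[u,np.ones(len(u))]@d['Rm']
    return -d['Rm'].T@d['t'], v
def onz(d,px,z):
    c,v=ray(d,px); return c+v*((z-c[2])/v[:,2])[:,None]
def proj(d,P):
    return cv2.projectPoints(np.array(P,float).reshape(-1,1,3),np.array(d['rvec'],float),d['t'],d['K'],d['D'])[0].reshape(-1,2)
E
python3 - <<'E'
from h import *
import pickle
for n in ("scene","top","wrist"):
    d=grab(n,f"pics/{n}0.png"); pickle.dump(d,open(f"{n}0.pkl","wb")); print(n,(-d['Rm'].T@d['t']).round(3),d['fovy'],d['Rm'][2].round(2))
a=[cv2.imread(f"pics/{n}0.png") for n in("scene","top")]
o=status.get_obs(); print(o); print(ctrl.hold_point_z)
E
```

```text
pics
scene [ 1.245 -0.064  0.952] 49.21900756458617 [-0.65  0.06 -0.76]
top [0.342 0.007 1.698] 44.223716345045084 [ 0.1  -0.02 -0.99]
wrist [ 0.229 -0.585  0.373] 71.04624014689946 [-0.26 -0.07 -0.96]
{'t': 0.15, 'q': array([-1.42700969e+00,  5.32345472e-02,  1.61401462e+00, -4.75512920e-06,
        1.47600121e+00, -1.19035376e-01]), 'dq': array([ 0.00117918, -0.00118472, -0.00435436, -0.00226979,  0.00184186,
       -0.00093362]), 'effort': array([-7.67918209e-05, -3.94244349e+01, -3.70722306e+01, -1.21228309e-04,
        4.71245046e-03,  8.27631254e-06]), 'tool_pos': array([ 0.16227583, -0.60298484,  0.19470578]), 'tool_rot': array([-3.11286248e+00, -4.11436180e-01,  3.96383788e-05]), 'contact_force': array([ 0.12999836, -0.14189825, -0.94530718]), 'wrist_torque': array([-0.02239002, -0.01258506,  0.02687922]), 'grip_force': 0.0, 'opening': 0.08535325904447955}
0.0187
```

View pics/top0.png

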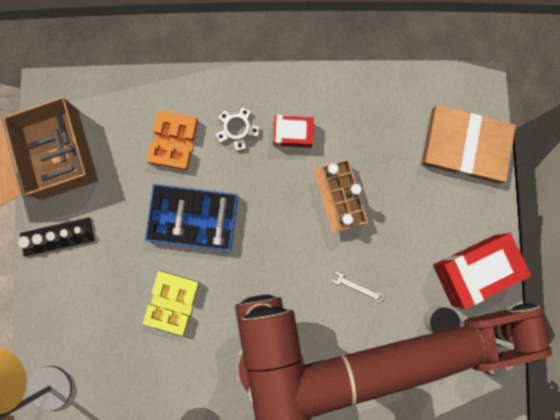

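View pics/scene0.png

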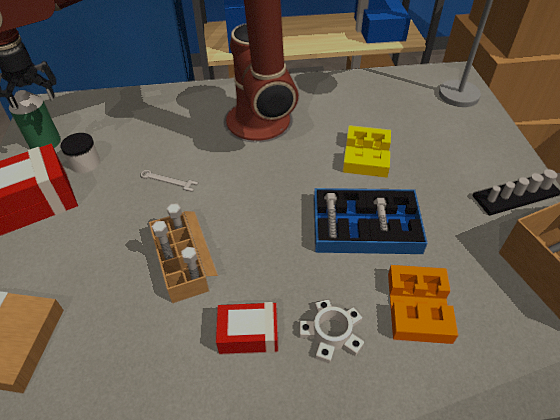

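The top view shows the case at about (193,218) and the carton at about (342,196), with bolt heads at (333,169), (356,189) and (347,219). In the scene view the same heads are at about (175,210), (158,229) and (190,255). Next I'll look at enlarged crops.

```bash
python3 - <<'E'
import cv2, numpy as np
t=cv2.imread('pics/top0.png'); s=cv2.imread('pics/scene0.png')
def c(im,x,y,w,h): return cv2.resize(im[y:y+h,x:x+w],(400,300),interpolation=cv2.INTER_CUBIC)
cv2.imwrite('pics/crops.png',np.vstack([np.hstack([c(t,142,180,100,75),c(t,292,155,100,75)]),np.hstack([c(s,305,175,132,99),c(s,130,195,132,99)])]))
E
```

```text
(no output)
```

View pics/crops.png

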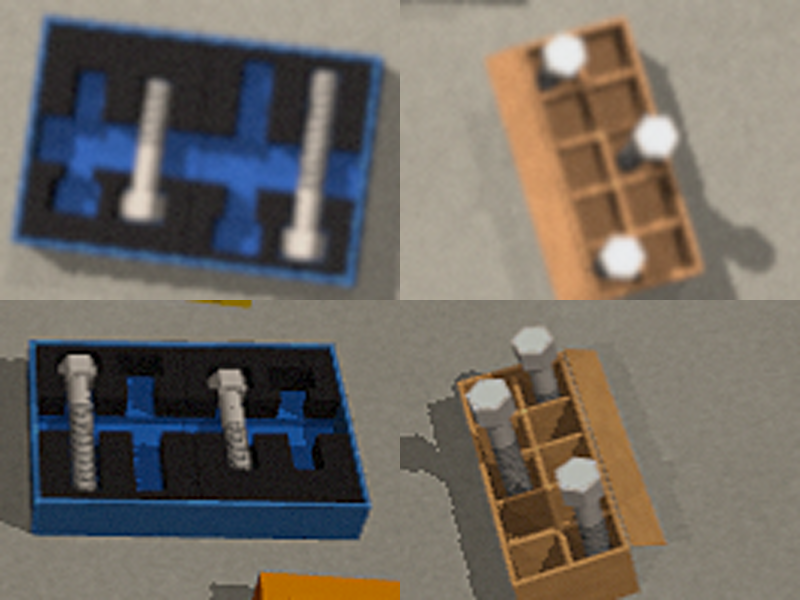

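The crops show the case with x roughly along image-up and heads toward the robot. The empty places are left of each kept bolt, and the carton flap is on its +y side. I'll compute the positions from these pixels.

```bash
python3 - <<'E'
from h import *
import pickle
T=pickle.load(open('top0.pkl','rb'));S=pickle.load(open('scene0.pkl','rb'))
tc=lambda p:np.array(p,float)/4+[142,180]-.4
tc2=lambda p:np.array(p,float)/4+[292,155]-.4
s1=lambda p:np.array(p,float)/(400/132)+[305,175]-.3
s2=lambda p:np.array(p,float)/(400/132)+[130,195]-.3
# heads
g=cv2.cvtColor(T['img'],cv2.COLOR_RGB2GRAY)
m=(g>205).astype(np.uint8); m[:155]=0;m[235:]=0;m[:,:315]=0;m[:,375:]=0
n,l,st,ce=cv2.connectedComponentsWithStats(m)
tops=[ce[i] for i in range(1,n) if st[i,4]>40]; print(np.round(tops,1),st[1:,4])
hs=dict(A=s2([178,174]),B=s2([90,93]),C=s2([133,38])); 
tops=sorted(tops,key=lambda c:c[1])
for (k,b),a in zip(hs.items(),tops):
    c1,v1=ray(T,a);c2,v2=ray(S,b);v1=v1[0];v2=v2[0]
    st_=np.linalg.lstsq(np.c_[v1,-v2],c2-c1,rcond=None)[0]
    p,q=c1+v1*st_[0],c2+v2*st_[1]; print(k,((p+q)/2).round(4),'gap',np.linalg.norm(p-q).round(4))
    for z in(.114,.134,.154): print('  ',z,onz(T,a,z)[0].round(4),onz(S,b,z)[0].round(4))
# case rim corners, model: (+x,+y),(+x,-y),(-x,-y),(-x,+y)
ct=onz(T,tc([[45,17],[382,57],[355,285],[15,240]]),.046)
cs=onz(S,s1([[368,203],[33,200],[30,42],[333,46]]),.046)
M=np.array([[93,138],[93,-138],[-93,-138],[-93,138]])/1000
def fit(M,P):
    a,b=M-M.mean(0),P-P.mean(0); th=np.arctan2((a[:,0]*b[:,1]-a[:,1]*b[:,0]).sum(),(a*b).sum())
    Rm=np.array([[np.cos(th),-np.sin(th)],[np.sin(th),np.cos(th)]]); t=P.mean(0)-Rm@M.mean(0)
    return th,t,(P-(M@Rm.T+t))
for n,C in(('top',ct),('scene',cs)):
    th,t,r=fit(M,C[:,:2]); print(n,np.degrees(th).round(2),t.round(4),(r*1e3).round(1).tolist())
# kept bolts in top view: long head center, tip ; short; z=0.030 axis -> top surface
kt=onz(T,tc([[302,243],[323,72],[143,203],[158,82]]),.042); print('kept',kt.round(4).tolist())
ks=onz(S,s1([[78,64],[88,185],[228,78],[243,163]]),.042); print('kept',ks.round(4).tolist())
# carton top corners top view
E
```

```text
[[332.8 167.9]
 [355.8 188.5]
 [347.3 218.5]] [62 60 61]
A [ 0.624  -0.2028  0.1333] gap 0.0007
   0.114 [ 0.6275 -0.2057  0.114 ] [ 0.6095 -0.2057  0.114 ]
   0.134 [ 0.6239 -0.203   0.134 ] [ 0.6246 -0.2023  0.134 ]
   0.154 [ 0.6203 -0.2004  0.154 ] [ 0.6398 -0.1989  0.154 ]
B [ 0.5558 -0.2669  0.154 ] gap 0.0022
   0.114 [ 0.5614 -0.2751  0.114 ] [ 0.5214 -0.2759  0.114 ]
   0.134 [ 0.5586 -0.2716  0.134 ] [ 0.5386 -0.2708  0.134 ]
   0.154 [ 0.5559 -0.268   0.154 ] [ 0.5559 -0.2658  0.154 ]
C [ 0.4681 -0.2442  0.1154] gap 0.0013
   0.114 [ 0.4683 -0.2451  0.114 ] [ 0.4669 -0.2439  0.114 ]
   0.134 [ 0.4667 -0.242   0.134 ] [ 0.4855 -0.2396  0.134 ]
   0.154 [ 0.4651 -0.2388  0.154 ] [ 0.504  -0.2353  0.154 ]
top -8.11 [0.4897 0.2452] [[-1.8, 0.4], [-1.3, 1.7], [0.4, -0.2], [2.7, -1.9]]
scene -8.33 [0.4924 0.2472] [[-4.4, -0.8], [-2.3, 0.6], [3.5, 1.4], [3.3, -1.2]]
kept [[0.413, 0.1636, 0.042], [0.5504, 0.1451, 0.042], [0.4476, 0.2908, 0.042], [0.545, 0.2783, 0.042]]
kept [[0.4127, 0.1644, 0.042], [0.5494, 0.1465, 0.042], [0.4464, 0.2933, 0.042], [0.5428, 0.2805, 0.042]]
```

Triangulated head-top heights identify the bolts: B at (0.556,-0.267), 154 mm, is the long one. C at (0.468,-0.245), 115 mm, is the short one, and A at 133 mm is the medium one. The case centre is about (0.491,0.246) with yaw -8.2°.

For each bolt I'll grip the shank with the tool tilted about 60° back toward the robot. I then roll the tool forward to lay the bolt with its head toward the robot. First I raise, turn and move above.

```bash
cat > w.py <<'E'
import sys
from h import *
# usage: w.py X Y Z azimuth_of_tool_x_deg tilt_about_tool_y_deg  -> remaining shift (30 mm units, present tool axes) and turn (5 deg units)
o=status.get_obs(); Rc=R.from_rotvec(o['tool_rot']); p=o['tool_pos']
az=np.degrees(np.arctan2(*Rc.as_matrix()[:2,0][::-1])); zz=Rc.as_matrix()[:,2]
print('t',round(o['t'],2),'p',p.round(4),'z',zz.round(3),'x',Rc.as_matrix()[:,0].round(3),'F',o['contact_force'].round(1),'open',round(o['opening'],4),'grip',round(o['grip_force'],1),'q',o['q'].round(2))
if len(sys.argv)>4:
    X,Y,Z,a,b=map(float,sys.argv[1:6])
    Rt=R.from_euler('z',a,degrees=True)*R.from_rotvec([np.pi,0,0])*R.from_rotvec([0,np.radians(b),0])
    print('shift/30mm',(Rc.inv().apply(np.array([X,Y,Z])-p)/.03).round(2),'turn/5deg',(np.degrees((Rc.inv()*Rt).as_rotvec())/5).round(2))
E
python3 -m jog '[[0,0,1,0,0,-0.5,0.4],[0,0,1,0,0,-0.5,0.4],[0,0,1,0,0,-0.5,0.4],[0,0,1,0,0,-0.5,0.4],[0,0,1,0,0,-0.5,0.4]]'
python3 -m jog '[[0,0,1,0,0,-0.3,0.4],[0,0,1,0.6,-0.98,0,0.4],[0,0,1,0.6,-0.98,0,0.4],[0,0,0.1,0.6,-0.98,0,0.4],[0,0,0,0.6,-0.98,0,0.4]]'
python3 w.py 0.626 -0.301 0.28 -25.7 0
```

```text
t: 0.78
tool_pos: [0.1623, -0.6033, 0.2706]
tool_rot: [-3.128, 0.277, 0.0]
contact_force: [0.4, 0.6, -0.6]
opening: 0.0598
grip_force: 0.0
t: 1.4
tool_pos: [0.2726, -0.5195, 0.2793]
tool_rot: [-3.064, 0.692, 0.0]
contact_force: [-0.6, 0.0, -0.6]
opening: 0.0599
grip_force: 0.0
t 1.4 p [ 0.2726 -0.5195  0.2793] z [-0.     0.001 -1.   ] x [ 0.903 -0.43  -0.   ] F [-0.6  0.  -0.6] open 0.0599 grip 0.0 q [-1.21 -0.07  1.6   0.    1.62  0.8 ]
shift/30mm [  7.51 -11.64  -0.02] turn/5deg [-0.01  0.    0.05]
```

```bash
python3 -m jog '[[0,0,0,0.63,-0.97,0,0.4],[0,0,0,0.63,-0.97,0,0.4],[0,0,0,0.63,-0.97,0,0.4],[0,0,0,0.63,-0.97,0,0.4],[0,0,0,0.63,-0.97,0,0.4]]' | head -2
python3 -m jog '[[0,0,0,0.63,-0.97,0,0.4],[0,0,0,0.63,-0.97,0,0.4],[0,0,0,0.63,-0.97,0,0.4],[0,0,0,0.63,-0.97,0,0.4],[0,0,0,0.63,-0.97,0,0.4]]' | head -2
python3 -m jog '[[0,0,0,0.63,-0.97,0,0.4],[0,0,0,0.63,-0.97,0,0.4],[0,-1,0,0,0,0,0.4],[0,-1,0,0,0,0,0.4],[0,-1,0,0,0,0,0.4]]' |head -2
python3 -m jog '[[0,-1,0,0,0,0,0.4],[0,-1,0,0,0,0,0.4],[0,-1,0,0,0,0,0.4],[0,-1,0,0,0,0,0.4],[0,-1,0,0,0,0,0.4]]' |head -2
python3 -m jog '[[0,-1,0,0,0,0,0.4],[0,-1,0,0,0,0,0.4],[0,-1,0,0,0,0,0.4],[0,-1,0,0,0,0,0.4]]' |head -3
python3 w.py 0.626 -0.301 0.157 -25.7 -60
```

```text
t: 2.02
tool_pos: [0.4205, -0.4287, 0.2793]
t: 2.65
tool_pos: [0.5683, -0.338, 0.2791]
t: 3.28
tool_pos: [0.6268, -0.3022, 0.2794]
t: 3.9
tool_pos: [0.6267, -0.3025, 0.2791]
t: 4.4
tool_pos: [0.6115, -0.2972, 0.2631]
tool_rot: [-2.506, 0.563, 1.408]
t 4.4 p [ 0.6115 -0.2972  0.2631] z [-0.773  0.363 -0.52 ] x [ 0.47  -0.223 -0.854] F [-0.3  0.8  0.4] open 0.0595 grip 0.0 q [-0.53  0.9   0.64 -0.15  2.62  1.4 ]
shift/30mm [ 3.27 -0.1   1.42] turn/5deg [ 0.09 -0.27  0.03]
```

```bash
python3 -m jog '[[0,0,0,0.82,0,0.35,0.4],[0,0,0,0.82,0,0.35,0.4],[0,-0.2,0,0.82,0,0.35,0.4],[0,-0.2,0,0.82,0,0.35,0.4]]' 
python3 w.py 0.5485 -0.2633 0.106 -25.7 -60
python3 - <<'E'
from h import *
d=grab('wrist'); s=grab('scene')
x,y=(int(v) for v in proj(s,[[.55,-.26,.13]])[0])
c=s['img'][max(0,y-90):y+90,max(0,x-120):x+120]
cv2.imwrite('pics/p1.png',cv2.cvtColor(np.hstack([cv2.resize(d['img'],(400,300)),cv2.resize(c,(400,300))]),cv2.COLOR_RGB2BGR))
E
```

```text
t: 4.9
tool_pos: [0.6249, -0.3036, 0.1572]
tool_rot: [-2.477, 0.557, 1.446]
contact_force: [0.4, -0.4, 0.0]
opening: 0.0598
grip_force: 0.0
t 4.9 p [ 0.6249 -0.3036  0.1572] z [-0.788  0.371 -0.492] x [ 0.444 -0.211 -0.871] F [ 0.4 -0.4  0. ] open 0.0598 grip 0.0 q [-0.53  1.03  0.62 -0.13  2.54  1.42]
shift/30mm [ 0.07 -0.13  3.34] turn/5deg [0.09 0.11 0.03]
```

View pics/p1.png

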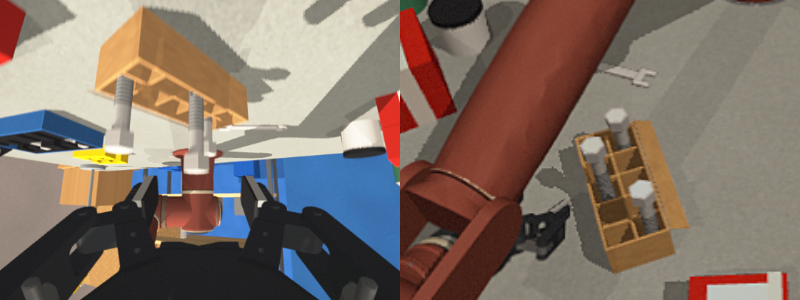

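The wrist view (upside down) shows the long bolt centred between the fingers at about (190,140). The medium bolt is clear to the left and the short one is behind. I'll go in and grip.

```bash
python3 -m jog '[[0,0,0,0.02,-0.03,0.84,0.4],[0,0,0,0.02,-0.03,0.84,0.4],[0,0,0,0.02,-0.03,0.84,0.4],[0,0,0,0.02,-0.03,0.84,0.4]]' | sed -n '2p;4p'
python3 -m jog '[[0,0,0,0,0,0,-1],[0,0,0,0,0,0,-1],[0,0,0,0,0,0,-1],[0,0,0,0,0,0,-1]]' 80
python3 w.py 0.5485 -0.2633 0.106 -25.7 -60
```

```text
tool_pos: [0.5477, -0.2633, 0.1081]
contact_force: [-0.3, 0.1, 0.5]
t: 6.0
tool_pos: [0.5483, -0.2637, 0.1077]
tool_rot: [-2.478, 0.557, 1.445]
contact_force: [0.2, 0.3, -0.8]
opening: 0.0002
grip_force: 0.0
t 6.0 p [ 0.5483 -0.2637  0.1077] z [-0.787  0.37  -0.493] x [ 0.445 -0.212 -0.87 ] F [ 0.2  0.3 -0.8] open 0.0002 grip 0.0 q [-0.53  0.84  1.   -0.11  2.35  1.45]
shift/30mm [ 0.05 -0.02  0.03] turn/5deg [0.09 0.1  0.02]
```

It closed on nothing, so I'll look.

```bash
python3 - <<'E'
from h import *
d=grab('wrist'); s=grab('scene'); 
cv2.imwrite('pics/p2.png',cv2.cvtColor(np.hstack([cv2.resize(d['img'],(400,300)),cv2.resize(s['img'][150:300,100:300],(400,300),interpolation=cv2.INTER_CUBIC)]),cv2.COLOR_RGB2BGR))
print(proj(s,[[.5483,-.2637,.1077],[.556,-.267,.154],[.556,-.267,.11]]),proj(d,[[.556,-.267,.154],[.556,-.267,.11],status.get_obs()['tool_pos']]))
E
```

```text
[[164.52720729 235.32570083]
 [158.84739461 225.48700555]
 [162.771064   237.41577245]] [[278.54580837 310.04713121]
 [278.37958739 235.26960204]
 [278.82410494 233.01968893]]
```

View pics/p2.png

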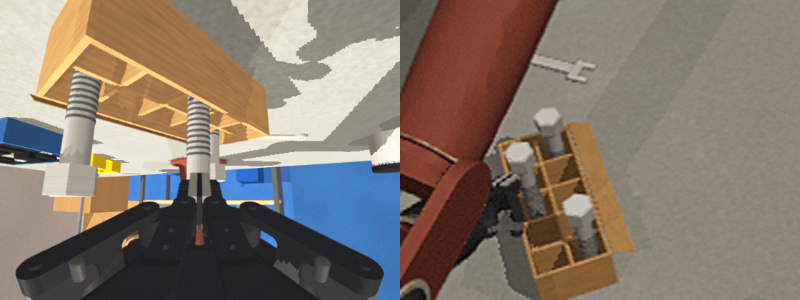

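```bash
python3 - <<'E'
from h import *
import pickle
S0=pickle.load(open('scene0.pkl','rb')); s=grab('scene'); d=grab('wrist'); t=grab('top')
for im in (S0['img'],s['img']):
    g=cv2.cvtColor(im,cv2.COLOR_RGB2HSV); m=((g[...,1]<25)&(g[...,2]>175)).astype(np.uint8); m[:,:145]=0;m[:,205:]=0;m[:200]=0;m[275:]=0
    n,l,st,ce=cv2.connectedComponentsWithStats(m); print([ (ce[i].round(1).tolist(),int(st[i,4])) for i in range(1,n) if st[i,4]>30])
g=cv2.cvtColor(t['img'],cv2.COLOR_RGB2GRAY); m=(g>205).astype(np.uint8); m[:155]=0;m[235:]=0;m[:,:315]=0;m[:,375:]=0
n,l,st,ce=cv2.connectedComponentsWithStats(m); print([ (ce[i].round(1).tolist(),int(st[i,4])) for i in range(1,n) if st[i,4]>20])
h=cv2.cvtColor(d['img'],cv2.COLOR_RGB2HSV)
for y in (160,180,200,215): print(y,[tuple(int(v) for v in h[y,x]) for x in range(250,312,3)])
print((-d['Rm'].T@d['t']).round(3), d['Rm']@[.556,-.267,.1]+d['t'])
a,b=proj(d,[[.556,-.267,.08],[.556,-.267,.13]]); print(a,b)
E
```

```text
[([173.0, 207.7], 67), ([158.7, 225.7], 89), ([188.1, 252.0], 100)]
[([173.1, 207.6], 61), ([158.6, 225.5], 90), ([188.2, 252.0], 105)]
[([332.7, 167.7], 78), ([336.5, 216.8], 24)]
160 [(16, 138, 234), (16, 140, 235), (18, 134, 247), (23, 117, 254), (15, 91, 239), (26, 14, 129), (15, 9, 113), (19, 16, 129), (21, 24, 146), (20, 21, 144), (22, 21, 135), (20, 8, 90), (15, 6, 80), (60, 3, 79), (14, 46, 110), (15, 145, 194), (15, 140, 157), (15, 139, 158), (15, 140, 158), (15, 140, 158), (15, 142, 153)]
180 [(15, 141, 164), (15, 137, 164), (15, 140, 164), (15, 141, 165), (16, 27, 197), (18, 19, 238), (16, 29, 212), (17, 26, 186), (18, 26, 166), (20, 22, 140), (20, 23, 131), (21, 24, 137), (18, 29, 156), (16, 27, 162), (16, 22, 129), (16, 140, 239), (18, 132, 250), (19, 129, 255), (16, 112, 242), (22, 118, 255), (17, 136, 246)]
200 [(25, 26, 222), (26, 24, 221), (22, 37, 221), (15, 74, 196), (17, 15, 116), (20, 13, 122), (20, 17, 135), (18, 26, 180), (17, 29, 177), (13, 26, 159), (21, 27, 153), (18, 23, 131), (15, 19, 110), (24, 14, 89), (20, 21, 72), (19, 30, 207), (19, 28, 176), (17, 29, 165), (19, 27, 159), (15, 128, 221), (16, 141, 235)]
215 [(26, 26, 222), (25, 26, 223), (25, 26, 223), (27, 26, 223), (19, 24, 150), (21, 15, 121), (30, 7, 109), (24, 12, 109), (30, 10, 105), (23, 11, 96), (18, 14, 89), (38, 12, 85), (20, 9, 81), (15, 13, 79), (15, 18, 87), (19, 29, 209), (17, 28, 171), (16, 29, 167), (18, 28, 162), (25, 29, 219), (25, 20, 233)]
[ 0.719 -0.344  0.135] [-0.00031845  0.00881649  0.18310782]
[278.36164299 189.03837989] [278.533829   268.97547864]
```

```bash
python3 - <<'E'
from h import *
o=status.get_obs(); Rm=R.from_rotvec(o['tool_rot']).as_matrix(); p=o['tool_pos']
s=grab('scene'); d=grab('wrist')
def ov(c,x0,y0,w,h,pts):
    k=400/w; im=cv2.resize(c['img'][y0:y0+h,x0:x0+w],(400,int(h*k)),interpolation=cv2.INTER_CUBIC).copy()
    for q,col in pts:
        u=(proj(c,[q])[0]-[x0,y0]+.5)*k; cv2.circle(im,(int(u[0]),int(u[1])),3,col,1)
    return im
pts=[(p,(255,0,0)),(p-Rm[:,2]*.03,(255,255,0)),([.556,-.267,.154],(0,255,0)),([.556,-.267,.112],(0,255,0)),([.556,-.267,.07],(0,255,0))]
cv2.imwrite('pics/p3.png',cv2.cvtColor(np.hstack([ov(d,210,130,140,140,pts),ov(s,125,195,80,80,pts)]),cv2.COLOR_RGB2BGR))
E
```

```text
(no output)
```

View pics/p3.png

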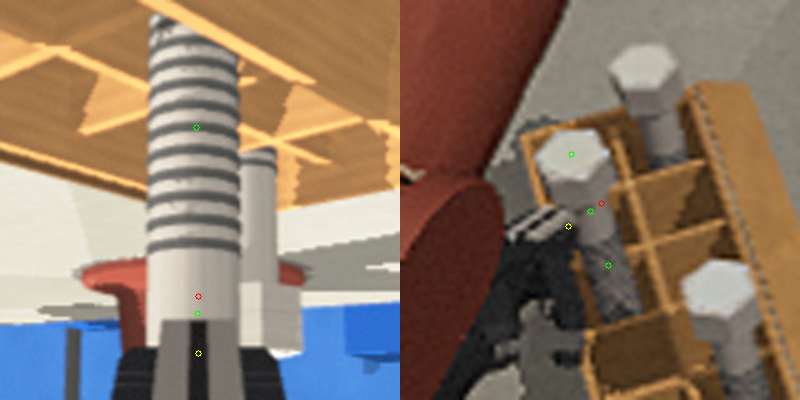

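The scene view shows the fingertips at about (570,215) in the panel, just short of the shank. They sit roughly 15 mm behind the projected TCP. I'll open, go 15 mm deeper and close again.

```bash
python3 -m jog '[[0,0,0,0,0,-0.3,0.4],[0,0,0,0,0,0,0.4],[0,0,0,0,0,0.5,0.4],[0,0,0,0,0,0.4,0.4]]' | sed -n '2p;4,5p'
python3 -m jog '[[0,0,0,0,0,0,-1],[0,0,0,0,0,0,-1],[0,0,0,0,0,0,-1]]' 80
python3 w.py 0.5485 -0.2633 0.106 -25.7 -60
```

```text
tool_pos: [0.5333, -0.2566, 0.0982]
contact_force: [-0.2, -0.9, -0.2]
opening: 0.0597
t: 7.22
tool_pos: [0.5341, -0.2569, 0.099]
tool_rot: [-2.478, 0.557, 1.446]
contact_force: [1.6, -1.0, 0.7]
opening: 0.0133
grip_force: 77.8
t 7.22 p [ 0.5341 -0.2569  0.099 ] z [-0.787  0.371 -0.493] x [ 0.445 -0.212 -0.87 ] F [ 1.6 -1.   0.7] open 0.0133 grip 77.8 q [-0.53  0.82  1.06 -0.11  2.32  1.45]
shift/30mm [ 0.06 -0.01 -0.57] turn/5deg [0.09 0.1  0.03]
```

It grips 13 mm wide, so only the fingertips are on the near side of the shank. I'll go deeper again.

```bash
python3 -m jog '[[0,0,0,0,0,0,0.4],[0,0,0,0,0,0,0.4],[0,0,0,0,0,0.55,0.4],[0,0,0,0,0,0,0.4]]' | sed -n '2p;4,5p'
python3 -m jog '[[0,0,0,0,0,0,-1],[0,0,0,0,0,0,-1],[0,0,0,0,0,0,-1]]' 80
python3 - <<'E'
from h import *
o=status.get_obs(); Rm=R.from_rotvec(o['tool_rot']).as_matrix(); p=o['tool_pos']
s=grab('scene'); d=grab('wrist')
def ov(c,x0,y0,w,h,pts):
    k=400/w; im=cv2.resize(c['img'][y0:y0+h,x0:x0+w],(400,int(h*k)),interpolation=cv2.INTER_CUBIC).copy()
    for q,col in pts:
        u=(proj(c,[q])[0]-[x0,y0]+.5)*k; cv2.circle(im,(int(u[0]),int(u[1])),3,col,1)
    return im
pts=[(p,(255,0,0)),(p-Rm[:,2]*.0187,(255,255,0)),([.556,-.267,.154],(0,255,0)),([.556,-.267,.112],(0,255,0)),([.556,-.267,.07],(0,255,0))]
cv2.imwrite('pics/p4.png',cv2.cvtColor(np.hstack([ov(d,210,130,140,140,pts),ov(s,125,195,80,80,pts)]),cv2.COLOR_RGB2BGR))
E
```

```text
tool_pos: [0.5197, -0.25, 0.0897]
contact_force: [0.4, -0.4, 0.1]
opening: 0.0594
t: 8.1
tool_pos: [0.521, -0.2506, 0.0908]
tool_rot: [-2.477, 0.556, 1.446]
contact_force: [0.9, 0.6, 1.9]
opening: 0.0176
grip_force: 78.0
```

View pics/p4.png

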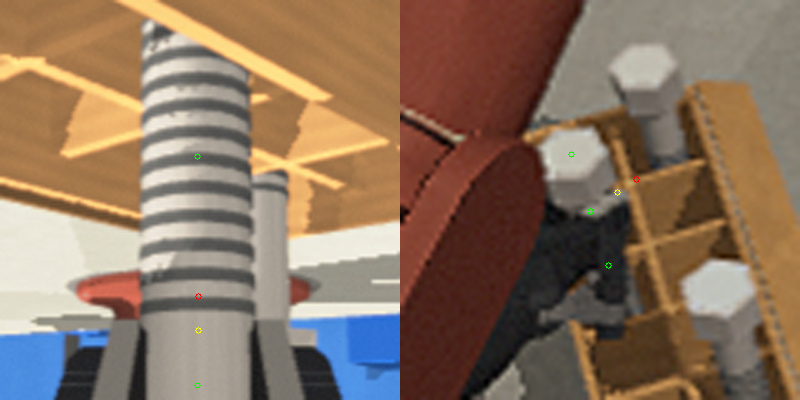

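The shank is now between the fingers in the wrist view, with the fingertips at about (120,320) and (275,320). I'll lift straight up.

```bash
python3 -m jog '[[0,0,0,-0.4,0,-0.23,-1],[0,0,0,-0.87,0,-0.49,-1],[0,0,0,-0.87,0,-0.49,-1],[0,0,0,-0.87,0,-0.49,-1],[0,0,0,-0.87,0,-0.49,-1]]' 90
python3 w.py 0.45 0 0.25 0 30
```

```text
t: 8.82
tool_pos: [0.5207, -0.2504, 0.2268]
tool_rot: [-2.479, 0.557, 1.445]
contact_force: [-0.1, -0.5, -4.2]
opening: 0.0171
grip_force: 88.6
t 8.82 p [ 0.5207 -0.2504  0.2268] z [-0.787  0.37  -0.494] x [ 0.445 -0.212 -0.87 ] F [-0.1 -0.5 -4.2] open 0.0171 grip 88.6 q [-0.53  0.66  1.07 -0.13  2.46  1.43]
shift/30mm [-3.49 -6.54  4.56] turn/5deg [-1.44 17.77 -5.42]
```

```bash
python3 -m jog '[[0,0,0,-0.36,-0.97,0.63,-1],[0,0,0,-0.36,-0.97,0.63,-1],[0,0,0,-0.36,-0.97,0.63,-1],[0,0,0,-0.36,-0.97,0.63,-1],[0,0,0,-0.36,-0.97,0.63,-1]]' |sed -n '2p;4,6p'
python3 -m jog '[[0,0,0,-0.36,-0.97,0.63,-1],[0,0,0,-0.36,-0.97,0.63,-1],[0,1,0,0,0,0,-1],[0,1,0,0,0,0,-1],[0,1,0,0,0,0,-1]]' |sed -n '2p;4,6p'
python3 -m jog '[[0,1,0,0,0,0,-1],[0,1,0,0,0,0,-1],[0,1,0,0,0,0,-1],[0,1,0,0,0,0,-1],[0,1,0,0,0,0,-1]]' |sed -n '2p;4,6p'
python3 -m jog '[[0,1,0,0,0,0,-1],[0,1,0,0,0,0,-1],[0,1,0,0,0,0,-1],[0,1,0,0,0,0,-1],[0,0,-1,0,0,0,-1]]' |sed -n '2p;4,6p'
python3 -m jog '[[0,0,-1,0,0,0,-1],[0,0,-1,0,0,0,-1],[0,0.5,-0.5,0,0,0,-1]]' |sed -n '2p;4,6p'
python3 w.py 0.48 0 0.15 -8.2 29.6
```

```text
tool_pos: [0.4841, -0.0714, 0.2261]
contact_force: [0.5, -0.0, -4.2]
opening: 0.0175
grip_force: 89.1
tool_pos: [0.4698, -0.0013, 0.2263]
contact_force: [-0.1, 1.2, -4.4]
opening: 0.0171
grip_force: 88.8
tool_pos: [0.4692, -0.0013, 0.2265]
contact_force: [-0.1, -0.1, -4.1]
opening: 0.0168
grip_force: 88.7
tool_pos: [0.4677, -0.0005, 0.2262]
contact_force: [-0.0, 0.3, -4.5]
opening: 0.0171
grip_force: 88.7
tool_pos: [0.4687, -0.0011, 0.2256]
contact_force: [0.5, -0.4, -4.6]
opening: 0.0169
grip_force: 88.6
t 11.7 p [ 0.4687 -0.0011  0.2256] z [ 0.033 -0.005 -0.999] x [ 0.991 -0.133  0.033] F [ 0.5 -0.4 -4.6] open 0.0169 grip 88.6 q [-0.16 -0.38  1.95  0.    1.54  1.54]
shift/30mm [ 0.29 -0.09  2.53] turn/5deg [-0.03  5.54  0.11]
```

```bash
python3 -m jog '[[0,1,0,0,0,0.5,-1],[0,1,0,0,0,0.5,-1],[0,1,0,0,0,0.5,-1],[0,1,0,0,0,0,-1],[0,1,0,0,0,0,-1]]' |sed -n '2p'
python3 -m jog '[[0,0.54,0.1,0,0,0,-1],[0,0,0,0,0,0,-1]]' |sed -n '2p;4,6p'
python3 w.py 0.48 0 0.15 -8.2 29.6
python3 - <<'E'
from h import *
o=status.get_obs(); Rm=R.from_rotvec(o['tool_rot']).as_matrix(); p=o['tool_pos']
s=grab('scene'); d=grab('top')
def crop(c,w,h):
    u=proj(c,[p])[0]; x0,y0=int(u[0]-w/2),int(u[1]-h/2); print(x0,y0)
    return cv2.resize(c['img'][y0:y0+h,x0:x0+w],(400,int(h*400/w)),interpolation=cv2.INTER_CUBIC)
cv2.imwrite('pics/p5.png',cv2.cvtColor(np.hstack([crop(d,100,100),crop(s,160,160)]),cv2.COLOR_RGB2BGR))
E
```

```text
tool_pos: [0.4734, -0.0016, 0.18]
tool_pos: [0.4732, -0.0016, 0.1794]
contact_force: [0.4, 0.1, -4.2]
opening: 0.0169
grip_force: 88.7
t 12.57 p [ 0.4732 -0.0016  0.1794] z [ 0.488 -0.067 -0.87 ] x [ 0.861 -0.126  0.492] F [ 0.4  0.1 -4.2] open 0.0169 grip 88.7 q [-0.17 -0.78  2.34  0.02  1.07  1.54]
shift/30mm [-0.29 -0.08  0.96] turn/5deg [-0.04  0.02 -0.02]
218 166
190 101
```

View pics/p5.png

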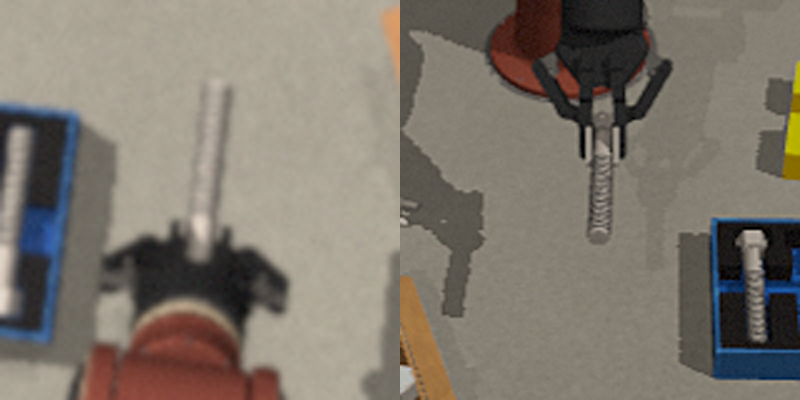

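```bash
python3 - <<'E'
from h import *
d=grab('top');s=grab('scene')
c1,v1=ray(d,[271.6,187.0]);c2,v2=ray(s,[269.,195.0]);v1=v1[0];v2=v2[0]
t=np.linalg.lstsq(np.c_[v1,-v2],c2-c1,rcond=None)[0]; p,q=c1+v1*t[0],c2+v2*t[1]; print(p,q)
o=status.get_obs(); z=R.from_rotvec(o['tool_rot']).as_matrix()[:,2]
for k in(.02,.03,.0445): print(k,o['tool_pos']-k*z)
E
```

```text
[ 0.55587004 -0.01217732  0.22009638] [ 0.55578745 -0.01326814  0.22009832]
0.02 [ 0.46528663 -0.00049254  0.19792924]
0.03 [4.60393614e-01 1.75582644e-04 2.06624761e-01]
0.0445 [0.45329875 0.00114436 0.21923326]
```

The bolt is level, with its tip at (0.556,-0.012,0.220). The grip point is about 44 mm behind the reported TCP. I'll lower it toward the bench.

```bash
python3 -m jog '[[0,0,0,-0.49,0,0.87,-1],[0,0,0,-0.49,0,0.87,-1],[0,0,0,-0.49,0,0.87,-1],[0,0,0,-0.49,0,0.87,-1],[0,0,0,-0.49,0,0.87,-1]]' |sed -n '2p;4,6p'
python3 -m jog '[[0,0,0,-0.4,0,0.7,-1],[0,0,0,-0.2,0,0.36,-1],[0,0,0,-0.07,0,0.12,-1],[0,0,0,0,0,0,-1]]' |sed -n '2p;4,6p'
python3 -m jog '[[0,0,0,-0.07,0,0.12,-1],[0,0,0,0,0,0,-1]]' |sed -n '2p;4,6p'
```

```text
tool_pos: [0.4761, -0.0013, 0.0296]
contact_force: [0.1, 0.8, -4.6]
opening: 0.0173
grip_force: 88.8
tool_pos: [0.4765, -0.0012, -0.0099]
contact_force: [0.8, 0.8, -4.9]
opening: 0.0171
grip_force: 88.8
tool_pos: [0.476, -0.001, -0.0145]
contact_force: [-0.6, -0.4, -3.5]
opening: 0.0169
grip_force: 88.8
```

```bash
python3 -m jog '[[0,0,0,-0.05,0,0.09,-1],[0,0,0,0,0,0,-1]]' |sed -n '2p;4p'
python3 -m jog '[[0,0,0,-0.05,0,0.09,-1],[0,0,0,0,0,0,-1]]' |sed -n '2p;4p'
python3 -m jog '[[0,0,0,-0.025,0,0.045,-1],[0,0,0,0,0,0,-1]]' |sed -n '2p;4p'
python3 w.py
```

```text
tool_pos: [0.4755, -0.001, -0.0182]
contact_force: [-1.2, 0.1, -3.8]
tool_pos: [0.4755, -0.0009, -0.0214]
contact_force: [-0.5, -0.6, -4.3]
tool_pos: [0.4757, -0.001, -0.0227]
contact_force: [0.2, 0.1, -3.9]
t 14.9 p [ 0.4757 -0.001  -0.0227] z [ 0.489 -0.067 -0.869] x [ 0.86  -0.126  0.494] F [ 0.2  0.1 -3.9] open 0.0172 grip 88.8 q [-0.17 -0.43  2.5   0.03  0.56  1.52]
```

```bash
for i in 1; do python3 -m jog '[[0,0,0,-0.025,0,0.045,-1],[0,0,0,0,0,0,-1]]' |sed -n '2p;4p'; done
python3 -m jog '[[0,0,0,-0.025,0,0.045,-1],[0,0,0,0,0,0,-1]]' |sed -n '2p;4p'
python3 - <<'E'
from h import *
d=grab('top');s=grab('scene'); o=status.get_obs(); p=o['tool_pos']
def crop(c,w,h):
    u=proj(c,[p+[.03,0,.04]])[0]; x0,y0=int(u[0]-w/2),int(u[1]-h/2); print(x0,y0)
    return cv2.resize(c['img'][y0:y0+h,x0:x0+w],(400,int(h*400/w)),interpolation=cv2.INTER_CUBIC)
cv2.imwrite('pics/p6.png',cv2.cvtColor(np.hstack([crop(d,80,80),crop(s,100,100)]),cv2.COLOR_RGB2BGR))
E
```

```text
tool_pos: [0.4763, -0.0011, -0.0235]
contact_force: [-4.2, 0.8, 1.5]
tool_pos: [0.4769, -0.0011, -0.0242]
contact_force: [-9.5, 0.5, 10.0]
227 170
223 184
```

View pics/p6.png

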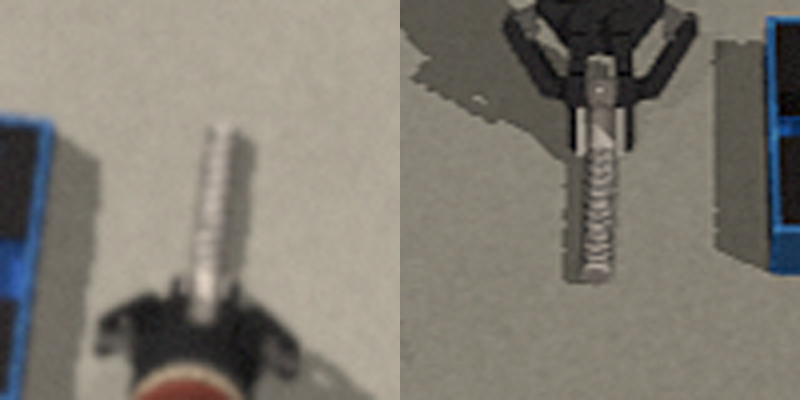

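The bolt touches the bench: the vertical force rises at an axis height of about 15 mm, and the fingertips stay clear. I'll release, retreat, turn the tool straight down, and find the lying bolt numerically.

```bash
python3 -m jog '[[0,0,0,0.02,0,-0.03,-0.4],[0,0,0,0,0,0,-0.3],[0,0,0,0,0,0,0.2],[0,0,0,0,0,-0.4,0.2],[0,0,0,0,0,-1,0.2]]' |sed -n '2p;4,6p'
python3 -m jog '[[0,0,0,0,0,-1,0.2],[0,0,0,0,0,-1,0.2],[0,-1,0,0,0,-1,0.2],[0,-1,0,0,0,-1,0.2],[0,-1,0,0,0,0,0.2]]' |sed -n '2p;4,6p'
python3 -m jog '[[0,-1,0,0,0,-0.5,0.2],[0,-1,0,-0.5,0,0,0.2],[0,-1,0,-0.5,0,0,0.2]]' |sed -n '2p;4,6p'
python3 w.py 0.48 -0.0005 0.15 -8.2 0
cat > lie.py <<'E'
from h import *
import sys
# lying bolt on bare bench: bright elongated blob in top view inside a window; prints tip/head ends, azimuth
def lie(x0,x1,y0,y1,thr=45,z=.02,fn=None):
    d=grab('top'); im=d['img'].astype(int); im[:,:,:]
    c=proj(d,[[x1,y1,z],[x1,y0,z],[x0,y0,z],[x0,y1,z]]); m0=np.zeros(im.shape[:2],np.uint8); cv2.fillPoly(m0,[c.astype(np.int32)],1)
    v=im.max(2); sat=v-im.min(2); bg=np.median(v[m0>0])
    m=((v>bg+thr)&(m0>0)).astype(np.uint8)
    n,l,st,ce=cv2.connectedComponentsWithStats(m,connectivity=8); i=1+np.argmax(st[1:,4]); ys,xs=np.nonzero(l==i)
    P=onz(d,np.c_[xs,ys],z)[:,:2]; c=P.mean(0); w,V=np.linalg.eigh(np.cov(P.T)); a=V[:,1]*np.sign(V[0,1]); s=(P-c)@a; r=(P-c)@[-a[1],a[0]]
    print('bg',bg,'n',len(xs),'cent',c.round(4),'az',np.degrees(np.arctan2(a[1],a[0])).round(2),'far',(c+a*s.max()).round(4),'near',(c+a*s.min()).round(4),'len',np.ptp(s).round(4),'wid',np.ptp(r).round(4))
if __name__=='__main__': lie(*map(float,sys.argv[1:]))
E
python3 lie.py .38 .62 -.07 .07 25; python3 lie.py .38 .62 -.07 .07 12
```

```text
tool_pos: [0.454, 0.0021, 0.0107]
contact_force: [0.0, 0.5, -0.2]
opening: 0.0514
grip_force: 0.0
tool_pos: [0.4008, 0.0093, 0.1215]
contact_force: [-0.1, 0.7, 0.0]
opening: 0.0515
grip_force: 0.0
tool_pos: [0.3657, 0.0143, 0.1285]
contact_force: [-0.5, 0.8, 0.3]
opening: 0.0513
grip_force: 0.0
t 17.12 p [0.3657 0.0143 0.1285] z [-0.008  0.006 -1.   ] x [ 0.99  -0.143 -0.009] F [-0.5  0.8  0.3] open 0.0513 grip 0.0 q [-0.17 -0.59  2.25  0.    1.49  1.54]
shift/30mm [ 3.84 -0.06 -0.75] turn/5deg [-0.05  0.1   0.  ]
bg 169.0 n 44 cent [ 0.4432 -0.0007] az -6.6 far [ 0.4635 -0.0031] near [0.4249 0.0014] len 0.0389 wid 0.0135
bg 169.0 n 51 cent [ 0.4449 -0.0005] az -6.39 far [ 0.4639 -0.0027] near [0.4276 0.0014] len 0.0365 wid 0.0147
```

```bash
python3 - <<'E'
from h import *
d=grab('wrist','pics/w1.png'); print((-d['Rm'].T@d['t']).round(3))
im=d['img'].astype(int)
for x in (.42,.45,.5,.54,.55,.56,.57,.58):
    u=proj(d,[[x,.0+(.4803-x)*.144,.02]])[0].astype(int); print(x,u, end=' ')
    if 0<=u[1]<420: print([tuple(im[u[1],k].tolist()) for k in range(max(0,u[0]-24),min(559,u[0]+25),4)])
    else: print()
E
```

```text
[0.435 0.003 0.306]
0.42 [276 137] [(189, 185, 167), (185, 180, 162), (188, 184, 164), (186, 183, 163), (194, 185, 170), (199, 190, 175), (223, 215, 200), (242, 236, 226), (243, 237, 226), (243, 237, 226), (244, 237, 226), (147, 140, 130), (132, 124, 116)]
0.45 [276 104] [(189, 185, 166), (185, 182, 164), (181, 178, 159), (178, 173, 158), (186, 181, 163), (172, 169, 153), (215, 203, 190), (242, 235, 224), (240, 232, 222), (220, 209, 194), (164, 155, 143), (117, 113, 103), (126, 123, 112)]
0.5 [276  44] [(180, 178, 159), (186, 181, 162), (184, 179, 162), (189, 184, 166), (183, 179, 161), (150, 146, 133), (202, 191, 177), (235, 228, 213), (227, 219, 204), (202, 192, 178), (157, 148, 139), (117, 114, 104), (125, 121, 110)]
0.54 [276  -5] 
0.55 [276 -19] 
0.56 [276 -32] 
0.57 [276 -45] 
0.58 [276 -59]
```

```bash
python3 -m jog '[[0,0,0,0.96,0,0,0.2],[0,0.1,0,0.96,0,0,0.2],[0,0,0,0.96,0,0,0.2],[0,0,0,0.96,0,0,0.2],[0,0,0,0,0,0,0.2]]' |sed -n '2p'
cat > wb.py <<'E'
from h import *
import sys
# lying bolt in wrist view near start axis: args tip x y guess, az, axis z
def run(tx,ty,az,z,L=.15):
    d=grab('wrist',"pics/wb.png"); g=cv2.GaussianBlur(d['img'],(3,3),0).astype(float); v=g.mean(2)
    a=np.array([np.cos(np.radians(az)),np.sin(np.radians(az))]); n=np.array([-a[1],a[0]])
    C=[]
    def samp(P):
        u=proj(d,np.c_[P,np.full(len(P),z)]).astype(np.float32); return cv2.remap(v.astype(np.float32),u[:,:1],u[:,1:],cv2.INTER_LINEAR).ravel()
    off=np.arange(-.024,.0241,.0005)
    acc=[]
    for s in np.arange(.02,L-.025,.004):
        acc.append(samp(np.array([tx,ty])-a*s+off[:,None]*n))
    acc=np.array(acc); k=np.ones(5)/5
    for nm,A in(('tipward',acc[:len(acc)//2]),('headward',acc[len(acc)//2:])):
        print(nm,[(round(o*1000),int(q)) for o,q in zip(off[::4],A.mean(0)[::4])])
    S=np.arange(-.03,.03,.001); best=[]
    for o in (-.004,0,.004): best.append(samp(np.array([tx,ty])-a*S[:,None]+o*n))
    print('along',[(round(s*1000),int(q)) for s,q in zip(S[::2],np.mean(best,0)[::2])])
    S=np.arange(L-.03,L+.03,.002)
    print('head',[(round(s*1000),int(q)) for s,q in zip(S,samp(np.array([tx,ty])-a*S[:,None]))])
run(*map(float,sys.argv[1:]))
E
python3 wb.py .5595 -.012 -8.2 .0125; python3 w.py .48 0 .15 -8.2 0
```

```text
tool_pos: [0.4808, -0.0024, 0.1281]
tipward [(-24, 130), (-22, 125), (-20, 126), (-18, 124), (-16, 109), (-14, 111), (-12, 142), (-10, 170), (-8, 191), (-6, 202), (-4, 200), (-2, 198), (0, 190), (2, 167), (4, 149), (6, 171), (8, 186), (10, 190), (12, 191), (14, 191), (16, 192), (18, 191), (20, 190), (22, 189), (24, 189)]
headward [(-24, 125), (-22, 125), (-20, 125), (-18, 121), (-16, 111), (-14, 139), (-12, 173), (-10, 199), (-8, 216), (-6, 221), (-4, 219), (-2, 217), (0, 205), (2, 178), (4, 163), (6, 180), (8, 189), (10, 191), (12, 190), (14, 190), (16, 189), (18, 189), (20, 190), (22, 191), (24, 190)]
along [(-30, 190), (-28, 192), (-26, 193), (-24, 192), (-22, 190), (-20, 189), (-18, 188), (-16, 186), (-14, 186), (-12, 189), (-10, 192), (-8, 191), (-6, 191), (-4, 196), (-2, 215), (0, 206), (2, 148), (4, 197), (6, 176), (8, 170), (10, 206), (12, 151), (14, 194), (16, 184), (18, 163), (20, 208), (22, 159), (24, 190), (26, 187), (28, 157)]
head [(120, 223), (122, 224), (124, 223), (126, 223), (128, 222), (130, 185), (132, 146), (134, 192), (136, 237), (138, 237), (140, 237), (142, 235), (144, 234), (146, 236), (148, 236), (150, 236), (152, 234), (154, 232), (156, 202), (158, 176), (160, 175), (162, 178), (164, 183), (166, 186), (168, 186), (170, 187), (172, 192), (174, 191), (176, 183), (178, 181)]
t 17.95 p [ 0.4798 -0.0022  0.1279] z [ 0.003  0.004 -1.   ] x [ 0.99  -0.143  0.002] F [ 0.   0.1 -0. ] open 0.0512 grip 0.0 q [-0.16 -0.26  2.01  0.    1.38  1.55]
shift/30mm [-0.   -0.08 -0.74] turn/5deg [-0.05 -0.03 -0.  ]
```

The lying bolt's axis passes through (0.5595,-0.0168) at azimuth -8.2°. The tip is at about (0.5615,-0.017), and the top view agrees. I'll descend over the shank 80 mm from the tip.

```bash
python3 -m jog '[[-0.05,0,0,0.1,0.11,0.95,0.2],[0,0,0,0,0,0.95,0.2],[0,0,0,0,0,0.95,0.2],[0,0,0,0,0,0.95,0.2],[0,0,0,0,0,0.95,0.2]]' |sed -n '2p;4,5p'
python3 -m jog '[[0,0,0,0,0,0.3,0.2],[0,0,0,0,0,0.2,0.2],[0,0,0,0,0,0,0.2]]' |sed -n '2p;4,5p'
python3 w.py .4823 -.0058 -.030 -8.2 0
```

```text
tool_pos: [0.4818, -0.0056, -0.015]
contact_force: [0.7, 0.2, 0.5]
opening: 0.0517
tool_pos: [0.483, -0.0059, -0.0288]
contact_force: [-0.4, -0.1, 0.2]
opening: 0.0515
t 18.95 p [ 0.483  -0.0059 -0.0288] z [ 0.003 -0.001 -1.   ] x [ 0.99  -0.143  0.003] F [-0.4 -0.1  0.2] open 0.0515 grip 0.0 q [-0.17 -0.03  2.1   0.    1.06  1.55]
shift/30mm [-0.02  0.    0.04] turn/5deg [ 0.   -0.04  0.  ]
```

```bash
python3 -m jog '[[0,0,0,0,0,0,-1],[0,0,0,0,0,0,-1],[0,0,0,0,0,0,-1]]' 60
python3 -m jog '[[0,0,0,0,0,-0.3,-1],[0,0,0,0,0,-0.7,-1],[0,0,0,0,0,-1,-1],[0,0,0,0,0,-1,-1]]'
python3 wb.py .5615 -.017 -8.2 .10 >/dev/null; python3 w.py
```

```text
t: 19.32
tool_pos: [0.4836, -0.0064, -0.0283]
tool_rot: [3.132, -0.224, 0.006]
contact_force: [-0.9, -1.7, 6.2]
opening: 0.0176
grip_force: 58.6
t: 19.82
tool_pos: [0.481, -0.0053, 0.0602]
tool_rot: [-3.133, 0.225, 0.001]
contact_force: [0.8, -0.7, -3.8]
opening: 0.0178
grip_force: 58.8
t 19.88 p [ 0.4844 -0.0058  0.065 ] z [ 0.007 -0.001 -1.   ] x [ 0.99  -0.143  0.007] F [ 3.6  1.1 -2.2] open 0.0178 grip 59.0 q [-0.17 -0.18  2.06  0.    1.25  1.55]
```

The bolt is held. I'll carry it up beside the case and measure the empty slot with the wrist camera.

```bash
python3 -m jog '[[0,0,0,0,-0.5,-1,-1],[0,0,0,-0.2,-0.95,-1,-1],[0,0,0,-0.2,-0.95,-0.3,-1],[0,0,0,-0.2,-0.95,0,-1],[0,0,0,-0.2,-0.95,0,-1]]' |sed -n '2p;5,6p'
python3 -m jog '[[0,0,0,-0.2,-0.5,0,-1],[0,0,0,0,0,0,-1],[0,0,0,0,0,0,-1]]' |sed -n '2p;5,6p'
python3 w.py .4805 .208 .12 -8.2 0
cat > ov.py <<'E'
from h import *
import pickle
# overlay case-frame marks in wrist + top0 views
th=np.radians(-8.2); c=np.array([.491,.246]); Rm=np.array([[np.cos(th),-np.sin(th)],[np.sin(th),np.cos(th)]])
W=lambda x,y,z:np.r_[Rm@[x,y]+c,z]
P=[W(sx*.093,sy*.138,.046) for sx in(1,-1) for sy in(1,-1)]+[W(.078,y,.045) for y in(-.0265,-.0515)]+[W(-.078,y,.045) for y in(-.019,-.059)]+[W(.053,y,.045) for y in(.1055,.0805)]+[W(-.063,y,.045) for y in(.113,.073)]
w=grab('wrist'); pickle.dump(w,open('w2.pkl','wb')); t=pickle.load(open('top0.pkl','rb'))
im=cv2.resize(w['img'],(800,600),interpolation=cv2.INTER_CUBIC)
for p in P:
    u=proj(w,[p])[0]*800/560; cv2.drawMarker(im,(int(u[0]),int(u[1])),(255,0,0),cv2.MARKER_CROSS,7,1)
tt=cv2.resize(t['img'][180:255,142:242],(300,225),interpolation=cv2.INTER_CUBIC)
for p in P:
    u=(proj(t,[p])[0]-[142,180]+.5)*3; cv2.drawMarker(tt,(int(u[0]),int(u[1])),(255,0,0),cv2.MARKER_CROSS,5,1)
im[375:,:300]=tt
cv2.imwrite('pics/ov.png',cv2.cvtColor(im,cv2.COLOR_RGB2BGR)); print(proj(w,P).round(0).tolist())
E
python3 ov.py
```

```text
tool_pos: [0.4758, 0.1263, 0.128]
opening: 0.0172
grip_force: 59.3
tool_pos: [0.4729, 0.1404, 0.129]
opening: 0.0175
grip_force: 59.2
t 20.88 p [0.4729 0.1404 0.129 ] z [ 0.002 -0.001 -1.   ] x [ 0.99  -0.143  0.002] F [-0.9  0.4 -4.5] open 0.0175 grip 59.2 q [ 0.14 -0.22  1.98 -0.    1.38  1.85]
shift/30mm [-0.07 -2.27  0.3 ] turn/5deg [ 0.01 -0.02 -0.01]
[[-1.0, 95.0], [315.0, 90.0], [43.0, 285.0], [309.0, 287.0], [184.0, 109.0], [213.0, 109.0], [190.0, 273.0], [230.0, 273.0], [43.0, 141.0], [69.0, 140.0], [60.0, 259.0], [98.0, 259.0]]
```

View pics/ov.png

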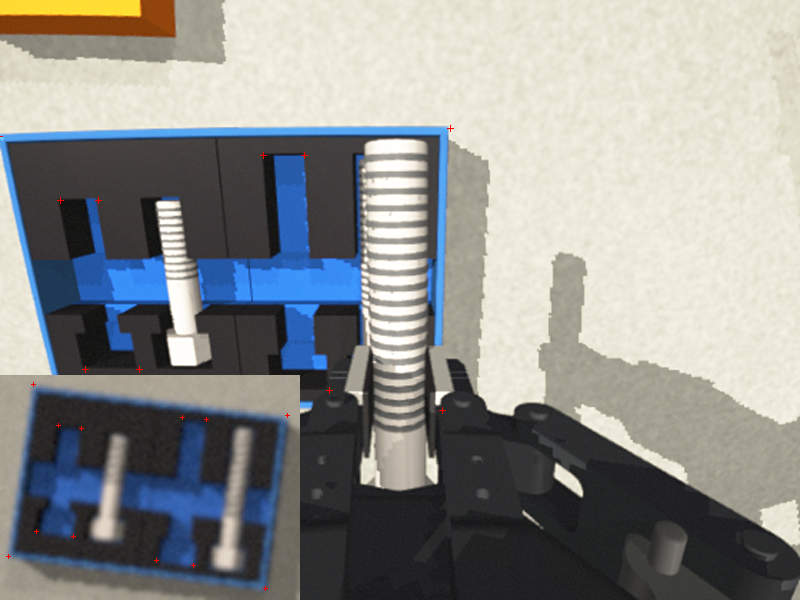

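The overlay marks sit on the slot corners, for example the long channel at (263,155) and (305,155) and the short one at (61,200) and (98,200). So the case pose is good to about 1 mm. Next I'll check the held bolt's axis and tip against prediction.

```bash
python3 - <<'E'
from h import *
import pickle
w=pickle.load(open('w2.pkl','rb')); p=np.array([.4729,.1404]); a=np.array([.99,-.143]); n=np.array([.143,.99])
for z in (.16,.17): print(z,[ (proj(w,[np.r_[p+a*s,z]])[0]*800/560).round(1).tolist() for s in(0,.02,.06,.08)])
# observed centreline (display px) -> tool coords at z
for z in (.16,.165,.17):
    q=onz(w,np.array([[396.5,148],[396,200],[397,300],[398,400]])/800*560,z)[:,:2]-p; print(z,(np.c_[q@a,q@n]*1e3).round(1).tolist())
g=cv2.cvtColor(w['img'],cv2.COLOR_RGB2GRAY)
for y in (115,140,180,210): r=g[y,245:310].astype(int); print(y,r.tolist())
E
```

```text
0.16 [[398.3, 362.2], [398.2, 312.5], [398.2, 201.9], [398.1, 140.7]]
0.17 [[398.3, 374.1], [398.3, 321.5], [398.2, 203.7], [398.2, 138.1]]
0.16 [[77.7, 0.5], [60.7, 0.7], [24.8, 0.4], [-16.2, 0.1]]
0.165 [[77.4, 0.5], [60.9, 0.7], [26.3, 0.4], [-13.4, 0.1]]
0.17 [[77.1, 0.5], [61.2, 0.7], [27.8, 0.4], [-10.5, 0.1]]
115 [64, 51, 30, 25, 62, 86, 92, 103, 115, 137, 166, 196, 223, 234, 240, 243, 247, 249, 251, 253, 253, 254, 254, 254, 253, 254, 254, 254, 254, 254, 254, 254, 254, 254, 254, 254, 253, 252, 252, 251, 249, 247, 245, 242, 240, 235, 228, 219, 210, 203, 195, 181, 162, 140, 94, 66, 64, 67, 65, 64, 68, 65, 105, 145, 153]
140 [62, 61, 48, 23, 33, 70, 77, 69, 93, 136, 160, 178, 212, 231, 238, 242, 245, 248, 251, 252, 253, 254, 254, 254, 254, 254, 254, 254, 254, 254, 254, 255, 254, 254, 254, 254, 253, 253, 252, 251, 250, 248, 245, 242, 240, 235, 229, 215, 202, 188, 184, 180, 164, 137, 97, 66, 66, 67, 67, 68, 69, 81, 133, 153, 153]
180 [60, 62, 62, 67, 77, 86, 87, 92, 113, 146, 231, 248, 202, 140, 141, 142, 142, 145, 146, 154, 155, 155, 156, 160, 161, 160, 158, 155, 157, 158, 158, 159, 159, 162, 164, 161, 159, 155, 152, 147, 146, 141, 134, 129, 128, 122, 117, 114, 110, 106, 105, 108, 110, 102, 84, 70, 70, 71, 67, 67, 82, 132, 154, 154, 152]
210 [101, 101, 101, 101, 100, 95, 94, 102, 173, 209, 201, 179, 161, 134, 127, 131, 135, 139, 141, 145, 153, 180, 190, 183, 182, 194, 203, 202, 203, 219, 228, 229, 229, 227, 225, 220, 206, 191, 189, 177, 163, 163, 155, 146, 143, 129, 116, 112, 108, 105, 95, 89, 82, 79, 84, 91, 76, 73, 80, 83, 132, 155, 154, 151, 144]
```

```bash
python3 -m jog '[[0,0.2,0,0.02,-0.76,0,-1],[0,0.2,0,0.02,-0.76,0,-1],[0,0,0,0,-0.76,0,-1],[0,0,0,0,0,0.9,-1],[0,0,0,0,0,0.9,-1]]' |sed -n '2p;4,6p'
python3 -m jog '[[0,0,0,0,0,0.9,-1],[0,0,0,0,0,0,-1],[0,0,0,0,0,0,-1]]' |sed -n '2p;4,6p'
python3 w.py .4839 .2078 -.0113 -8.2 2
python3 - <<'E'
from h import *
import pickle
w=grab('wrist','pics/w3.png'); o=status.get_obs(); p=o['tool_pos'][:2]; z=o['tool_pos'][2]+.0413
a=np.array([.99,-.143]); n=np.array([.143,.99])
g=cv2.cvtColor(w['img'],cv2.COLOR_RGB2GRAY).astype(np.float32)
for s in (.05,.07):
  off=np.arange(-.03,.0301,.0015); u=proj(w,[np.r_[p+a*s+n*k,z] for k in off]).astype(np.float32)
  print(s,[(round(float(k)*1000,1),int(v)) for k,v in zip(off,cv2.remap(g,u[:,:1],u[:,1:],1).ravel())])
S=np.arange(.06,.1,.0015); u=proj(w,[np.r_[p+a*s,z] for s in S]).astype(np.float32)
print([(round(float(k)*1000,1),int(v)) for k,v in zip(S,cv2.remap(g,u[:,:1],u[:,1:],1).ravel())])
E
```

```text
tool_pos: [0.4868, 0.2078, 0.0754]
contact_force: [-0.3, -0.3, -5.1]
opening: 0.0179
grip_force: 59.6
tool_pos: [0.488, 0.2079, 0.0496]
contact_force: [-0.2, -0.0, -3.9]
opening: 0.018
grip_force: 59.3
t 21.93 p [0.488  0.2079 0.0496] z [ 0.038 -0.005 -0.999] x [ 0.989 -0.143  0.038] F [-0.2 -0.  -3.9] open 0.018 grip 59.3 q [ 0.27 -0.06  1.98 -0.02  1.19  1.99]
shift/30mm [-0.21  0.02  2.02] turn/5deg [-0.01 -0.04 -0.01]
0.05 [(-30.0, 58), (-28.5, 57), (-27.0, 55), (-25.5, 55), (-24.0, 55), (-22.5, 56), (-21.0, 55), (-19.5, 52), (-18.0, 54), (-16.5, 69), (-15.0, 70), (-13.5, 71), (-12.0, 68), (-10.5, 66), (-9.0, 156), (-7.5, 197), (-6.0, 226), (-4.5, 240), (-3.0, 249), (-1.5, 224), (0.0, 255), (1.5, 221), (3.0, 250), (4.5, 248), (6.0, 253), (7.5, 201), (9.0, 232), (10.5, 92), (12.0, 59), (13.5, 61), (15.0, 62), (16.5, 62), (18.0, 60), (19.5, 61), (21.0, 62), (22.5, 61), (24.0, 61), (25.5, 60), (27.0, 58), (28.5, 59), (30.0, 46)]
0.07 [(-30.0, 69), (-28.5, 69), (-27.0, 71), (-25.5, 68), (-24.0, 70), (-22.5, 71), (-21.0, 69), (-19.5, 69), (-18.0, 70), (-16.5, 70), (-15.0, 69), (-13.5, 68), (-12.0, 68), (-10.5, 68), (-9.0, 143), (-7.5, 197), (-6.0, 226), (-4.5, 242), (-3.0, 249), (-1.5, 252), (0.0, 254), (1.5, 254), (3.0, 254), (4.5, 253), (6.0, 252), (7.5, 247), (9.0, 234), (10.5, 123), (12.0, 66), (13.5, 67), (15.0, 65), (16.5, 64), (18.0, 65), (19.5, 66), (21.0, 67), (22.5, 66), (24.0, 63), (25.5, 64), (27.0, 64), (28.5, 65), (30.0, 51)]
[(60.0, 254), (61.5, 170), (63.0, 204), (64.5, 254), (66.0, 251), (67.5, 163), (69.0, 254), (70.5, 254), (72.0, 198), (73.5, 174), (75.0, 254), (76.5, 254), (78.0, 208), (79.5, 64), (81.0, 126), (82.5, 154), (84.0, 179), (85.5, 239), (87.0, 235), (88.5, 235), (90.0, 232), (91.5, 231), (93.0, 230), (94.5, 229), (96.0, 230), (97.5, 230), (99.0, 234)]
```

```bash
python3 -m jog '[[0,0,0,-0.2,0.05,0,-1],[0,0,0,-0.02,0,0.5,-1],[0,0,0,-0.02,0,0.4,-1],[0,0,0,-0.01,0,0.2,-1],[0,0,0,0,0,0,-1]]' |sed -n '2p;4,6p'
python3 w.py .4819 .2073 -.0093 -8.2 2
python3 -m jog '[[0,0,0,0,0,0.2,-1],[0,0,0,0,0,0.1,-1],[0,0,0,0,0,0,-1]]' |sed -n '2p;4,6p'
python3 w.py .4819 .2073 -.0093 -8.2 2
```

```text
tool_pos: [0.4801, 0.2072, 0.0149]
contact_force: [-1.9, -1.5, -0.2]
opening: 0.0173
grip_force: 59.8
t 22.6 p [0.4801 0.2072 0.0149] z [ 0.035 -0.006 -0.999] x [ 0.989 -0.142  0.035] F [-1.9 -1.5 -0.2] open 0.0173 grip 59.8 q [ 0.27 -0.02  2.01 -0.02  1.12  2.  ]
shift/30mm [ 0.03 -0.01  0.81] turn/5deg [ 0.01 -0.    0.  ]
tool_pos: [0.4827, 0.2082, 0.0074]
contact_force: [4.1, 2.5, 2.5]
opening: 0.0173
grip_force: 59.8
t 22.98 p [0.4827 0.2082 0.0074] z [ 0.04  -0.003 -0.999] x [ 0.989 -0.143  0.04 ] F [4.1 2.5 2.5] open 0.0173 grip 59.8 q [ 0.27 -0.01  2.01 -0.02  1.1   2.  ]
shift/30mm [-0.04  0.04  0.55] turn/5deg [-0.03 -0.06 -0.01]
```

There is light contact near the foam top. I'll back up 9 mm and compare the slot edges with the bolt in the wrist view.

```bash
python3 -m jog '[[0,0,0,0,0,-0.3,-1],[0,0,0,0,0,-0.05,-1],[0,0,0,0,0,0,-1]]' |sed -n '2p;4p'
cat > sl.py <<'E'
from h import *
import sys
# profiles in case frame across/along the place: args y of place (m), tip x
yp,xt=map(float,sys.argv[1:3])
th=np.radians(-8.2); c=np.array([.491,.246]); Rm=np.array([[np.cos(th),-np.sin(th)],[np.sin(th),np.cos(th)]])
w=grab('wrist','pics/sl.png'); o=status.get_obs(); im=w['img'].astype(np.float32)
print('tcp in case',(Rm.T@(o['tool_pos'][:2]-c)*1e3).round(1),o['tool_pos'][2].round(4))
def prof(P):
    u=proj(w,P).astype(np.float32); v=np.array([cv2.remap(im[...,k],u[:,:1],u[:,1:],1).ravel() for k in range(3)]).T
    return ['%d/%d'%(q.mean(),q[2]-q[0]) for q in v]
zb=o['tool_pos'][2]+.0413
for z,nm in((.045,'foam'),(zb,'bolt')):
  for x in (xt-.035,xt-.015):
    k=np.arange(-.02,.0201,.001); print(nm,'x',x,[f'{int(round(a*1000))}:{b}' for a,b in zip(k,prof([np.r_[Rm@[x,yp+a]+c,z] for a in k]))])
  k=np.arange(-.012,.0121,.001); print(nm,'tip',[f'{int(round(a*1000))}:{b}' for a,b in zip(k,prof([np.r_[Rm@[xt+a,yp]+c,z] for a in k]))])
E
python3 sl.py -.039 .075
```

```text
tool_pos: [0.4794, 0.2072, 0.0159]
contact_force: [0.2, -0.2, -5.5]
tcp in case [ -5.9 -40. ] 0.0158
foam x 0.039999999999999994 ['-20:70/-7', '-19:71/-6', '-18:69/-4', '-17:54/-4', '-16:52/-4', '-15:55/-4', '-14:51/-3', '-13:52/-3', '-12:50/-1', '-11:85/-9', '-10:165/-19', '-9:192/-23', '-8:211/-24', '-7:232/-17', '-6:241/-14', '-5:247/-10', '-4:251/-6', '-3:253/-3', '-2:254/-1', '-1:254/-1', '0:254/0', '1:254/0', '2:254/-1', '3:254/-2', '4:254/-2', '5:253/-2', '6:252/-4', '7:248/-9', '8:240/-15', '9:223/-23', '10:136/62', '11:99/127', '12:46/47', '13:24/-2', '14:54/-4', '15:62/-3', '16:62/-2', '17:61/-3', '18:62/-3', '19:61/-4', '20:61/-3']
foam x 0.06 ['-20:68/-3', '-19:69/-2', '-18:70/-2', '-17:68/-1', '-16:68/-3', '-15:66/-2', '-14:52/-3', '-13:52/-1', '-12:50/-5', '-11:51/-2', '-10:93/-6', '-9:100/-6', '-8:109/-6', '-7:118/-5', '-6:127/-7', '-5:132/-8', '-4:141/-8', '-3:148/-8', '-2:155/-8', '-1:164/-9', '0:164/-8', '1:163/-7', '2:167/-7', '3:168/-8', '4:170/-10', '5:164/-10', '6:160/-10', '7:154/-11', '8:150/-10', '9:152/-14', '10:122/53', '11:108/136', '12:48/42', '13:21/0', 
[... 1105 characters left out ...]
64/-5', '-9:112/-9', '-8:112/-8', '-7:117/-7', '-6:125/-7', '-5:133/-8', '-4:140/-9', '-3:148/-8', '-2:156/-9', '-1:166/-9', '0:166/-9', '1:166/-8', '2:168/-8', '3:170/-9', '4:170/-11', '5:167/-11', '6:171/-15', '7:172/-15', '8:182/-21', '9:140/32', '10:108/140', '11:45/39', '12:25/-3', '13:62/-1', '14:65/-2', '15:65/-3', '16:65/-3', '17:65/-4', '18:65/-4', '19:63/-3', '20:65/-3']
bolt tip ['-12:254/-1', '-11:181/-9', '-10:165/-7', '-9:253/-3', '-8:254/-1', '-7:254/-1', '-6:249/-1', '-5:119/106', '-4:108/130', '-3:106/132', '-2:107/131', '-1:106/131', '0:31/25', '1:16/0', '2:22/-1', '3:67/-3', '4:68/-3', '5:69/0', '6:69/-1', '7:70/-1', '8:70/0', '9:69/-2', '10:69/-2', '11:61/26', '12:86/86']
```

The bolt sits 5 mm too far toward the head end, so the head rode on the recess edge. It is laterally centred within 0.6 mm. I'll shift it 5 mm and lower again.

```bash
python3 -m jog '[[0,0,0,0.17,-0.02,0,-1],[0,0,0,0,0,0,-1]]' |sed -n '2p;4p'
python3 -m jog '[[0,0,0,0,0,0.2,-1],[0,0,0,0,0,0.1,-1],[0,0,0,0,0,0,-1]]' |sed -n '2p;4p'
python3 sl.py -.039 .075 | grep -E 'tcp|tip'
```

```text
tool_pos: [0.486, 0.2073, 0.0168]
contact_force: [0.4, -0.1, -4.0]
tool_pos: [0.4854, 0.2072, 0.0072]
contact_force: [-0.1, 0.2, -5.2]
tcp in case [  0.2 -39.1] 0.0076
foam tip ['-12:254/-1', '-11:254/-1', '-10:192/-12', '-9:166/-10', '-8:252/-4', '-7:254/-1', '-6:254/-1', '-5:191/-13', '-4:162/-8', '-3:252/-6', '-2:254/-1', '-1:254/-1', '0:254/0', '1:139/81', '2:58/66', '3:19/0', '4:25/0', '5:69/-4', '6:68/-2', '7:69/-3', '8:68/-3', '9:68/-4', '10:68/-2', '11:69/-2', '12:69/-2']
bolt tip ['-12:254/-1', '-11:254/-1', '-10:183/-11', '-9:167/-11', '-8:253/-3', '-7:254/-1', '-6:254/-2', '-5:168/-9', '-4:168/-9', '-3:254/-2', '-2:253/-1', '-1:254/-1', '0:243/-2', '1:110/121', '2:27/16', '3:18/0', '4:56/-2', '5:69/-2', '6:69/-3', '7:69/-2', '8:68/-3', '9:68/-3', '10:68/-2', '11:70/-1', '12:69/-2']
```

```bash
python3 -m jog '[[0,0,0,-0.03,0,0.25,-1],[0,0,0,0,0,0,-1]]' |sed -n '2p;4p'
python3 -m jog '[[0,0,0,-0.01,0,0.15,-1],[0,0,0,0,0,0,-1]]' |sed -n '2p;4p'
python3 -m jog '[[0,0,0,0,0,0.1,-1],[0,0,0,0,0,0,-1]]' |sed -n '2p;4p'
```

```text
tool_pos: [0.4851, 0.2074, -0.0002]
contact_force: [0.9, -0.3, -3.8]
tool_pos: [0.4854, 0.2076, -0.0039]
contact_force: [-1.9, 0.0, -1.4]
tool_pos: [0.486, 0.2075, -0.0067]
contact_force: [-0.8, 0.0, -0.1]
```

```bash
python3 -m jog '[[0,0,0,0,0,0.06,-1],[0,0,0,0,0,0,-1]]' |sed -n '2p;4p'
python3 w.py; python3 sl.py -.039 .075 | grep -E 'tcp|tip|x 0.06'
```

```text
tool_pos: [0.4856, 0.2073, -0.0089]
contact_force: [-1.4, 0.1, -1.1]
t 25.07 p [ 0.4856  0.2073 -0.0089] z [ 0.037 -0.006 -0.999] x [ 0.989 -0.143  0.038] F [-1.4  0.1 -1.1] open 0.0177 grip 59.5 q [ 0.27  0.02  2.01 -0.02  1.07  1.99]
tcp in case [  0.2 -39. ] -0.0089
foam x 0.06 ['-20:68/-4', '-19:69/-4', '-18:69/-4', '-17:70/-4', '-16:69/-4', '-15:71/-5', '-14:69/-4', '-13:70/-4', '-12:69/-3', '-11:35/-1', '-10:29/14', '-9:108/122', '-8:134/-14', '-7:181/-21', '-6:203/-25', '-5:227/-19', '-4:239/-15', '-3:246/-12', '-2:251/-8', '-1:245/-11', '0:254/-1', '1:252/-4', '2:230/-16', '3:232/-16', '4:237/-15', '5:252/-5', '6:242/-14', '7:153/-17', '8:118/-13', '9:95/7', '10:100/124', '11:106/137', '12:29/9', '13:22/0', '14:57/-2', '15:63/-2', '16:64/-3', '17:62/-3', '18:64/-4', '19:61/-4', '20:62/-3']
foam tip ['-12:254/0', '-11:254/-1', '-10:252/-6', '-9:162/-10', '-8:166/-12', '-7:254/-1', '-6:254/-2', '-5:240/-10', '-4:161/-8', '-3:207/-11', '-2:254/-1', '-1:253/-2', '0:253/-4', '1:152/49', '2:34/29', '3:18/1', '4:19/0', '5:68/-2', '6:69/-3', '7:68/-3', '8:68/-3', '9:68/-1', '10:69/-1
[... 189 characters left out ...]
15/-4', '-8:161/-18', '-7:181/-20', '-6:202/-23', '-5:220/-19', '-4:230/-18', '-3:239/-15', '-2:243/-12', '-1:238/-14', '0:251/-5', '1:247/-7', '2:217/-19', '3:237/-16', '4:210/-23', '5:239/-12', '6:240/-12', '7:192/-19', '8:120/-12', '9:106/-11', '10:84/12', '11:97/118', '12:111/143', '13:37/27', '14:23/-1', '15:43/-2', '16:64/-2', '17:63/-2', '18:62/-2', '19:62/-4', '20:64/-4']
bolt tip ['-12:254/0', '-11:254/-1', '-10:253/-3', '-9:177/-14', '-8:161/-8', '-7:237/-13', '-6:254/-1', '-5:254/-1', '-4:221/-17', '-3:160/-8', '-2:214/-10', '-1:254/-1', '0:253/-2', '1:252/-4', '2:209/-1', '3:74/87', '4:17/0', '5:17/2', '6:36/1', '7:69/-2', '8:69/-2', '9:68/-3', '10:68/-3', '11:68/-1', '12:68/-1']
```

```bash
python3 -m jog '[[0,0,0,0,0,0.06,-1],[0,0,0,0,0,0,-1]]' |sed -n '2p;4p'
python3 -m jog '[[0,0,0,0,0,0.05,-1],[0,0,0,0,0,0,-1]]' |sed -n '2p;4p'
```

```text
tool_pos: [0.4855, 0.2077, -0.0107]
contact_force: [-2.3, 1.7, 0.9]
tool_pos: [0.4854, 0.2077, -0.0111]
contact_force: [-6.5, 0.3, 8.6]
```

Seated: firm contact came at the predicted height. I'll open narrowly and rise.

```bash
python3 -m jog '[[0,0,0,0,0,-0.02,-0.4],[0,0,0,0,0,0,-0.3],[0,0,0,0,0,0,-0.25],[0,0,0,0,0,-0.2,-0.25],[0,0,0,0,0,-0.5,-0.25]]' |sed -n '2p;4,6p'
python3 -m jog '[[0,-0.4,0,0,0,-1,-0.25],[0,0,0,0,0,-1,-0.25],[0,0,0,0.3,0.9,-1,0.2],[0,0,0,0.3,0.9,-1,0.2],[0,0,0,0,0.9,-0.5,0.2]]' |sed -n '2p;4,6p'
python3 w.py
python3 - <<'E'
from h import *
# laid long bolt: top-surface profile in case frame from wrist + top cameras
th=np.radians(-8.2); c=np.array([.491,.246]); Rm=np.array([[np.cos(th),-np.sin(th)],[np.sin(th),np.cos(th)]])
for cam in('wrist','top'):
    w=grab(cam,f'pics/long_{cam}.png'); g=cv2.cvtColor(w['img'],cv2.COLOR_RGB2GRAY).astype(np.float32)
    def pr(P): u=proj(w,P).astype(np.float32); return [int(v) for v in cv2.remap(g,u[:,:1],u[:,1:],1).ravel()]
    k=np.arange(-.09,.091,.005); print(cam,list(zip((k*1e3).round().astype(int).tolist(),pr([np.r_[Rm@[x,-.039]+c,.038] for x in k]))))
    k=np.arange(-.02,.0201,.002)
    for x in(.05,-.065): print(x,list(zip((k*1e3).round().astype(int).tolist(),pr([np.r_[Rm@[x,-.039+y]+c,.035] for y in k]))))
E
```

```text
tool_pos: [0.484, 0.2073, 0.0093]
contact_force: [-0.4, -0.3, 0.9]
opening: 0.0322
grip_force: 0.0
tool_pos: [0.4913, 0.1243, 0.1483]
contact_force: [-0.0, -0.3, -0.9]
opening: 0.0513
grip_force: 0.0
t 26.88 p [0.4913 0.1243 0.1483] z [ 0.007  0.    -1.   ] x [ 0.99  -0.143  0.007] F [-0.  -0.3 -0.9] open 0.0513 grip 0.0 q [ 0.1  -0.21  1.94 -0.    1.4   1.82]
wrist [(-90, 39), (-85, 186), (-80, 193), (-75, 149), (-70, 151), (-65, 153), (-60, 120), (-55, 39), (-50, 44), (-45, 250), (-40, 250), (-35, 250), (-30, 251), (-25, 251), (-20, 207), (-15, 218), (-10, 213), (-5, 220), (0, 233), (5, 225), (10, 220), (15, 237), (20, 242), (25, 244), (30, 241), (35, 245), (40, 245), (45, 238), (50, 247), (55, 249), (60, 250), (65, 246), (70, 247), (75, 251), (80, 56), (85, 56), (90, 113)]
0.05 [(-20, 53), (-18, 53), (-16, 52), (-14, 53), (-12, 92), (-10, 143), (-8, 181), (-6, 210), (-4, 227), (-2, 237), (0, 239), (2, 239), (4, 230), (6, 197), (8, 83), (10, 21), (12, 16), (14, 31), (16, 45), (18, 51), (20, 54)]
-0.065 [(-20, 25), (-18, 24), (-16, 26), (-14, 33), (-12, 36), (-10, 109), (-8, 153), (
[... 264 characters left out ...]
 (-35, 30), (-30, 31), (-25, 35), (-20, 37), (-15, 44), (-10, 57), (-5, 56), (0, 40), (5, 43), (10, 51), (15, 58), (20, 66), (25, 73), (30, 77), (35, 83), (40, 89), (45, 93), (50, 95), (55, 97), (60, 98), (65, 97), (70, 94), (75, 92), (80, 91), (85, 88), (90, 84)]
0.05 [(-20, 94), (-18, 95), (-16, 95), (-14, 95), (-12, 95), (-10, 95), (-8, 95), (-6, 94), (-4, 93), (-2, 93), (0, 94), (2, 97), (4, 97), (6, 97), (8, 97), (10, 96), (12, 95), (14, 95), (16, 92), (18, 87), (20, 79)]
-0.065 [(-20, 54), (-18, 57), (-16, 58), (-14, 55), (-12, 45), (-10, 35), (-8, 28), (-6, 33), (-4, 45), (-2, 62), (0, 78), (2, 90), (4, 95), (6, 97), (8, 97), (10, 96), (12, 95), (14, 96), (16, 95), (18, 87), (20, 76)]
```

The long bolt lies in its channel: bright shank from case x -45 to 75 mm, channel edges visible on both sides. All picture views are used, so from here I work from numbers.

The short bolt has too little free shank for this tilt, so I'll grip it by the head. I'm moving over with the tilt and turn combined.

```bash
python3 -m jog '[[0,0,0,0,0.5,-1,0.65],[0,0,0.5,0.2,1,-1,0.65],[0,0,0.5,0.2,1,-0.3,0.65],[0,0,0.5,0.2,1,0,0.65],[0,0,0.5,0.2,1,0,0.65]]' |sed -n '2p'
python3 -m jog '[[0,-1,0.5,0,1,0,0.65],[0,-1,0.4,0,1,0,0.65],[0,-1,0.4,0,1,0,0.65],[0,-1,0.3,0,1,0,0.65],[0,-1,0.3,0,1,0,0.65]]' |sed -n '2p'
python3 -m jog '[[0,-1,0,0,1,0,0.65],[0,-1,0,0,1,0,0.65],[0,-1,0,0,1,0,0.65],[0,-1,0,0,0,0,0.65],[0,-1,0,0,0,0,0.65]]' |sed -n '2p'
python3 w.py .5106 -.2673 .1318 -27.6 -60
```

```text
tool_pos: [0.486, -0.0122, 0.2136]
tool_pos: [0.4287, -0.1507, 0.2147]
tool_pos: [0.3877, -0.2302, 0.2173]
t 28.85 p [ 0.3877 -0.2302  0.2173] z [-0.688  0.335 -0.643] x [ 0.56  -0.318 -0.765] F [0.6 0.2 0.3] open 0.0701 grip 0.0 q [-0.61  0.27  1.52 -0.15  2.21  1.42]
shift/30mm [ 4.87 -0.88 -1.4 ] turn/5deg [ 0.23 -2.01 -0.28]
```

```bash
python3 -m jog '[[0,0,0,0.67,-0.22,-0.81,0.65],[0,0,0,0.67,-0.22,-0.81,0.65],[0,0,0,0.67,-0.22,-0.81,0.65],[0,0,0,0.67,-0.22,-0.81,0.65],[0.1,-1,-0.1,0,0,0,0.65]]' |sed -n '2p'
python3 -m jog '[[0.1,-1,-0.2,0,0,0,0.65],[0,0,0,0,0,0,0.65]]' |sed -n '2p'
python3 w.py .5106 -.2673 .1318 -27.6 -60
```

```text
tool_pos: [0.5136, -0.2645, 0.2192]
tool_pos: [0.5115, -0.2643, 0.2151]
t 29.73 p [ 0.5115 -0.2643  0.2151] z [-0.769  0.399 -0.5  ] x [ 0.444 -0.229 -0.866] F [ 0.5  1.3 -0.3] open 0.0706 grip 0.0 q [-0.56  0.66  1.09 -0.12  2.44  1.44]
shift/30mm [2.42 0.1  1.37] turn/5deg [0.03 0.   0.03]
```

```bash
python3 -m jog '[[0,0,0,0.81,0.03,0.46,0.65],[0,0,0,0.81,0.03,0.46,0.65],[0,0,0,0.81,0.03,0.46,0.65],[0,0,0,0,0,0.8,0.65],[0,0,0,0,0,0.8,0.65]]' |sed -n '2p;4p'
python3 w.py .4339 -.2272 .0818 -27.6 -60
python3 - <<'E'
from h import *
w=grab('wrist'); g=cv2.cvtColor(w['img'],cv2.COLOR_RGB2HSV); 
for z in(.08,.09,.104):
    u=proj(w,[[.468,-.245,z]])[0].astype(int); print(z,u,[(x,int(g[u[1],x,1]),int(g[u[1],x,2])) for x in range(u[0]-48,u[0]+49,6)] if 0<=u[1]<420 else '')
E
```

```text
tool_pos: [0.473, -0.2481, 0.1075]
contact_force: [1.0, 0.0, 1.0]
t 30.35 p [ 0.473  -0.2481  0.1075] z [-0.768  0.399 -0.501] x [ 0.445 -0.23  -0.865] F [1. 0. 1.] open 0.0706 grip 0.0 q [-0.57  0.68  1.26 -0.11  2.25  1.46]
shift/30mm [ 0.   -0.02  1.71] turn/5deg [ 0.02 -0.02  0.02]
0.08 [278 195] [(230, 28, 222), (236, 27, 221), (242, 30, 212), (248, 28, 210), (254, 29, 212), (260, 29, 209), (266, 29, 203), (272, 29, 184), (278, 31, 158), (284, 28, 153), (290, 27, 140), (296, 28, 209), (302, 28, 220), (308, 26, 225), (314, 23, 225), (320, 23, 225), (326, 25, 225)]
0.09 [278 209] [(230, 28, 222), (236, 27, 224), (242, 29, 223), (248, 31, 207), (254, 32, 207), (260, 31, 209), (266, 30, 186), (272, 29, 201), (278, 30, 206), (284, 30, 153), (290, 28, 144), (296, 30, 220), (302, 27, 223), (308, 26, 224), (314, 28, 221), (320, 24, 227), (326, 24, 225)]
0.104 [278 229] [(230, 30, 220), (236, 29, 220), (242, 127, 129), (248, 149, 87), (254, 36, 184), (260, 31, 207), (266, 30, 206), (272, 31, 209), (278, 28, 207), (284, 31, 154), (290, 27, 152), (296, 28, 153), (302, 141, 125), (308, 153, 120), (314, 120, 121), (320, 29, 174), (326, 31, 158)]
```

```bash
python3 -m jog '[[0,0,0,0,0,0.86,0.65],[0,0,0,0,0,0.85,0.65],[0,0,0,0,0,0,0.65]]' |sed -n '2p;4p'
python3 -m jog '[[0,0,0,0,0,0,-1],[0,0,0,0,0,0,-1],[0,0,0,0,0,0,-1]]' 90
python3 w.py .4339 -.2272 .0818 -27.6 -60
```

```text
tool_pos: [0.4333, -0.2272, 0.0826]
contact_force: [0.8, -0.4, 0.3]
t: 31.15
tool_pos: [0.4357, -0.2289, 0.085]
tool_rot: [-2.465, 0.602, 1.415]
contact_force: [0.7, -0.8, 2.0]
opening: 0.0282
grip_force: 88.3
t 31.15 p [ 0.4357 -0.2289  0.085 ] z [-0.766  0.398 -0.505] x [ 0.448 -0.233 -0.863] F [ 0.7 -0.8  2. ] open 0.0282 grip 88.3 q [-0.58  0.62  1.39 -0.11  2.18  1.46]
shift/30mm [ 0.05 -0.02  0.12] turn/5deg [ 0.03 -0.06  0.02]
```

The 30 mm flats are gripped. I'll lift, carry to the bench site, and rotate to lying.

```bash
python3 -m jog '[[0,0,0,-0.4,0,-0.23,-1],[0,0,0,-0.86,0,-0.5,-1],[0,0,0,-0.86,0,-0.5,-1],[0,0,0,-0.86,0,-0.5,-1],[0,0,0,-0.86,0,-0.5,-1]]' |sed -n '2p;4,6p'
python3 -m jog '[[0,0,0,-0.2,-1,0.35,-1],[0,0,0,-0.2,-1,0.35,-1],[0,0,0,-0.2,-1,0.35,-1],[0,1,0,-0.2,-1,0.35,-1],[0,1,0,-0.2,-1,0.35,-1]]' |sed -n '2p;4,6p'
python3 -m jog '[[0,1,0,-0.2,-1,0.35,-1],[0,1,0,-0.2,-1,0.35,-1],[0,1,0,0,0,0,-1],[0,1,0,0,0,0,-1],[0,1,0,0,0,0,-1]]' |sed -n '2p;4,6p'
python3 -m jog '[[0,1,0,0,0,0,-1],[0,1,0,0,0,0,-1],[0,1,0,0,0,0,-1],[0,1,0,0,0,0,-1],[0,1,-1,0,0,0,-1]]' |sed -n '2p;4,6p'
python3 -m jog '[[0,0,-1,0,0,0,-1],[0,0,-1,0,0,0,-1],[0,0,-0.8,0,0,0,-1]]' |sed -n '2p;4,6p'
python3 w.py 0.46 0 0.15 -8.2 29.6
```

```text
tool_pos: [0.4347, -0.2282, 0.2184]
contact_force: [-0.0, 0.2, -3.8]
opening: 0.0281
grip_force: 88.7
tool_pos: [0.4504, -0.0663, 0.2158]
contact_force: [0.4, 0.4, -3.8]
opening: 0.0281
grip_force: 88.7
tool_pos: [0.4566, -0.0031, 0.2109]
contact_force: [0.3, -0.3, -2.6]
opening: 0.0284
grip_force: 89.3
tool_pos: [0.456, -0.003, 0.2106]
contact_force: [-0.4, 1.2, -3.4]
opening: 0.0278
grip_force: 89.3
tool_pos: [0.4557, -0.0029, 0.2103]
contact_force: [-0.2, 0.1, -4.1]
opening: 0.028
grip_force: 89.4
t 34.02 p [ 0.4557 -0.0029  0.2103] z [ 0.003  0.003 -1.   ] x [ 0.99  -0.144  0.003] F [-0.2  0.1 -4.1] open 0.028 grip 89.4 q [-0.17 -0.38  1.97  0.    1.55  1.54]
shift/30mm [ 0.12 -0.11  2.01] turn/5deg [-0.03  5.89 -0.02]
```

```bash
python3 -m jog '[[0,1,0,0.5,0,0.5,-1],[0,1,0,0.5,0,0.5,-1],[0,1,0,0.5,0,0.5,-1],[0,1,0,0,0,0.5,-1],[0,1,0,0,0,0.5,-1]]' |sed -n '2p'
python3 -m jog '[[0,1,0,0,0,0,-1],[0,0,0,0,0,0,-1]]' |sed -n '2p;4,6p'
python3 w.py 0.5 0 0.15 -8.2 30.3
python3 - <<'E'
from h import *
o=status.get_obs(); p=o['tool_pos']; z=R.from_rotvec(o['tool_rot']).as_matrix()[:,2]
g=p-.0445*z; tip=g+.1*np.array([.99,-.143,0]); print('grip',g.round(4),'tip pred',tip.round(4))
for cam in('top','scene'):
    w=grab(cam,f'pics/s_{cam}.png'); print(cam,proj(w,[tip,g]).round(1).tolist())
    im=cv2.cvtColor(w['img'],cv2.COLOR_RGB2GRAY); a,b=proj(w,[tip+[.03,-.0043,0],tip-[.04,-.0057,0]])
    L=[tuple((a+(b-a)*k/24).round().astype(int)) for k in range(25)]; print([(int(x),int(y),int(im[y,x])) for x,y in L])
E
```

```text
tool_pos: [0.513, -0.0112, 0.1402]
tool_pos: [0.5115, -0.0109, 0.1387]
contact_force: [-0.1, -0.4, -2.3]
opening: 0.0283
grip_force: 89.4
t 34.9 p [ 0.5115 -0.0109  0.1387] z [ 0.494 -0.07  -0.867] x [ 0.857 -0.128  0.499] F [-0.1 -0.4 -2.3] open 0.0283 grip 89.4 q [-0.18 -0.61  2.31  0.02  0.91  1.53]
shift/30mm [-0.19 -0.3  -0.54] turn/5deg [-0.01  0.07 -0.05]
grip [ 0.4895 -0.0077  0.1772] tip pred [ 0.5885 -0.022   0.1772]
top [[274.5, 178.1], [270.5, 211.3]]
[(276, 168, 166), (276, 169, 163), (276, 170, 167), (275, 171, 166), (275, 172, 168), (275, 173, 167), (275, 174, 167), (275, 175, 163), (275, 176, 168), (275, 177, 169), (275, 178, 176), (274, 179, 172), (274, 180, 164), (274, 181, 168), (274, 182, 163), (274, 183, 166), (274, 184, 163), (274, 185, 157), (274, 186, 159), (274, 187, 155), (273, 188, 168), (273, 189, 167), (273, 190, 166), (273, 191, 167), (273, 192, 161)]
scene [[267.1, 219.3], [268.9, 186.9]]
[(267, 230, 134), (267, 229, 130), (267, 228, 129), (267, 227, 132), (267, 226, 131), (267, 225, 129), (267, 224, 129), (267, 223, 105), (267, 222, 96), (267, 221, 101), (267, 220, 100), (267, 219, 102), (267, 218, 120), (267, 217, 160), (267, 216, 93), (267, 215, 152), (267, 214, 80), (267, 213, 128), (268, 212, 104), (268, 211, 115), (268, 210, 142), (268, 209, 103), (268, 208, 157), (268, 207, 101), (268, 206, 124)]
```

```bash
python3 -m jog '[[0,0,0,-0.5,0,0.87,-1],[0,0,0,-0.5,0,0.87,-1],[0,0,0,-0.5,0,0.87,-1],[0,0,0,-0.5,0,0.87,-1],[0,0,0,-0.4,0,0.7,-1]]' |sed -n '2p;4,5p'
python3 -m jog '[[0,0,0,-0.05,0,0.09,-1],[0,0,0,0,0,0,-1]]' |sed -n '2p;4p'
python3 -m jog '[[0,0,0,-0.05,0,0.09,-1],[0,0,0,0,0,0,-1]]' |sed -n '2p;4p'
python3 -m jog '[[0,0,0,-0.05,0,0.09,-1],[0,0,0,0,0,0,-1]]' |sed -n '2p;4p'
```

```text
tool_pos: [0.5161, -0.0114, -0.0034]
contact_force: [0.2, -0.2, -3.4]
opening: 0.0279
tool_pos: [0.5166, -0.0114, -0.005]
contact_force: [0.8, 0.8, -2.5]
tool_pos: [0.5161, -0.0113, -0.0083]
contact_force: [-0.1, -0.2, -3.8]
tool_pos: [0.5153, -0.0112, -0.0126]
contact_force: [-0.5, 0.4, -3.5]
```

```bash
python3 -m jog '[[0,0,0,-0.05,0,0.09,-1],[0,0,0,0,0,0,-1]]' |sed -n '2p;4p'
python3 -m jog '[[0,0,0,-0.05,0,0.09,-1],[0,0,0,0,0,0,-1]]' |sed -n '2p;4p'
python3 -m jog '[[0,0,0,-0.025,0,0.045,-1],[0,0,0,0,0,0,-1]]' |sed -n '2p;4p'
python3 -m jog '[[0,0,0,-0.02,0,0.035,-1],[0,0,0,0,0,0,-1]]' |sed -n '2p;4p'
```

```text
tool_pos: [0.5153, -0.0112, -0.016]
contact_force: [-0.6, 0.4, -3.0]
tool_pos: [0.5154, -0.0112, -0.019]
contact_force: [-0.0, -0.5, -3.8]
tool_pos: [0.5159, -0.0112, -0.02]
contact_force: [0.4, -0.6, -3.1]
tool_pos: [0.5166, -0.0113, -0.0203]
contact_force: [-3.9, 0.7, 2.6]
```

```bash
python3 -m jog '[[0,-0.4,0,0,0,0,-1],[0,-0.4,0,0,0,0,-1],[0,0,0,-0.02,0,0.035,-1],[0,0,0,0,0,0,-1]]' |sed -n '2p;4p'
python3 -m jog '[[0,0,0,-0.02,0,0.035,-1],[0,0,0,0,0,0,-1]]' |sed -n '2p;4p'
```

```text
tool_pos: [0.5172, -0.0115, -0.0212]
contact_force: [0.8, -0.2, 1.6]
tool_pos: [0.5175, -0.0116, -0.0215]
contact_force: [-4.9, 0.1, 11.3]
```

Contact, so I'll release gently, retreat, turn straight down, and measure the lying short bolt.

```bash
python3 -m jog '[[0,0,0,0.01,0,-0.02,-0.28],[0,0,0,0,0,0,-0.2],[0,0,0,0,0,0,0.3],[0,0,0,0,0,-0.4,0.4],[0,0,0,0,0,-1,0.4]]' |sed -n '2p;4,6p'
python3 -m jog '[[0,0,0,0,0,-1,0.2],[0,0,0,0,0,-1,0.2],[0,-1,0,0,0,-1,0.2],[0,-1,0,0,0,-1,0.2],[0,-1,0,0,0,0,0.2]]' |sed -n '2p'
python3 -m jog '[[0,-1,0,0.9,0,0,0.2],[0,-1,0,0.9,0,0,0.2],[0,-0.2,0,0.9,0,0,0.2],[0,0,0,0.3,0,0,0.2],[0,0,0,0,0,0,0.2]]' |sed -n '2p'
python3 w.py 0.52 -0.013 0.13 -8.2 0
python3 wb.py .595 -.022 -8.2 .0125 .11
```

```text
tool_pos: [0.4952, -0.0082, 0.0126]
contact_force: [1.1, 0.1, -0.2]
opening: 0.0597
grip_force: 0.0
tool_pos: [0.4483, -0.0016, 0.1265]
tool_pos: [0.5346, -0.0144, 0.1313]
t 40.0 p [ 0.5346 -0.0144  0.1313] z [ 0.003  0.003 -1.   ] x [ 0.989 -0.147  0.003] F [-0.3 -0.3  0.4] open 0.0509 grip 0.0 q [-0.17 -0.12  1.89  0.    1.37  1.55]
shift/30mm [-0.49  0.03  0.04] turn/5deg [-0.04 -0.03 -0.05]
tipward [(-24, 126), (-22, 121), (-20, 120), (-18, 118), (-16, 104), (-14, 107), (-12, 137), (-10, 165), (-8, 183), (-6, 193), (-4, 193), (-2, 188), (0, 182), (2, 161), (4, 142), (6, 164), (8, 177), (10, 181), (12, 180), (14, 181), (16, 182), (18, 182), (20, 179), (22, 179), (24, 180)]
headward [(-24, 119), (-22, 118), (-20, 117), (-18, 113), (-16, 117), (-14, 148), (-12, 184), (-10, 213), (-8, 231), (-6, 237), (-4, 235), (-2, 230), (0, 220), (2, 191), (4, 164), (6, 171), (8, 180), (10, 181), (12, 181), (14, 181), (16, 180), (18, 182), (20, 184), (22, 184), (24, 182)]
along [(-30, 179), (-28, 181), (-26, 181), (-24, 179), (-22, 178), (-20, 178), (-18, 180), (-16, 181), (-14, 182), (-12, 181), (-10, 182), (-8, 183), (-6, 181), (-4, 188), (-2, 213), (0, 184), (2, 152), (4, 197), (6, 152), (8, 180), (10, 191), (12, 141), (14, 201), (16, 158), (18, 166), (20, 195), (22, 142), (24, 194), (26, 167), (28, 158)]
head [(80, 218), (82, 218), (84, 218), (86, 217), (88, 190), (90, 147), (92, 199), (94, 232), (96, 232), (98, 232), (100, 230), (102, 229), (104, 230), (106, 229), (108, 230), (110, 227), (112, 221), (114, 186), (116, 165), (118, 165), (120, 169), (122, 176), (124, 182), (126, 183), (128, 184), (130, 186), (132, 187), (134, 186), (136, 183), (138, 182), (140, 180)]
```

```bash
python3 -m jog '[[-0.04,0,-0.05,0.23,0.12,0.95,0.2],[0,0,0,0,0,0.95,0.2],[0,0,0,0,0,0.95,0.2],[0,0,0,0,0,0.95,0.2],[0,0,0,0,0,0.95,0.2]]' |sed -n '2p;4,5p'
python3 -m jog '[[0,0,0,0,0,0.3,0.2],[0,0,0,0,0,0.25,0.2],[0,0,0,0,0,0,0.2]]' |sed -n '2p;4,5p'
python3 w.py .5408 -.019 -.0285 -8.2 0
python3 -m jog '[[0,0,0,0,0,0,-1],[0,0,0,0,0,0,-1],[0,0,0,0,0,0,-1]]' 60
```

```text
tool_pos: [0.5411, -0.0189, -0.0109]
contact_force: [0.7, -1.0, 0.5]
opening: 0.0512
tool_pos: [0.5425, -0.0192, -0.0263]
contact_force: [0.2, -0.5, 0.3]
opening: 0.051
t 41.05 p [ 0.5425 -0.0192 -0.0263] z [ 0.005 -0.001 -1.   ] x [ 0.99  -0.142  0.005] F [ 0.2 -0.5  0.3] open 0.051 grip 0.0 q [-0.17  0.1   1.96 -0.    1.07  1.54]
shift/30mm [-0.06 -0.    0.07] turn/5deg [ 0.01 -0.06  0.  ]
t: 41.42
tool_pos: [0.5434, -0.0198, -0.0256]
tool_rot: [3.132, -0.224, 0.01]
contact_force: [-1.2, -2.0, 6.2]
opening: 0.0174
grip_force: 58.3
```

```bash
python3 -m jog '[[0,0,0,0,0,-0.5,-1],[0,0,0,0,0,-1,-1],[0,0,0,0,0,-1,-1],[0,0,0,-0.26,-0.97,-1,-1],[0,0,0,-0.26,-0.97,-1,-1]]' |sed -n '2p;4,6p'
python3 -m jog '[[0,0,0,-0.26,-0.97,-0.3,-1],[0,0,0,-0.26,-0.97,0,-1],[0,0,0,-0.26,-0.97,0,-1],[0,0,0,-0.26,-0.97,0,-1],[0,0,0,-0.26,-0.97,0,-1]]' |sed -n '2p;4,6p'
python3 -m jog '[[0,0,0,-0.26,-0.97,0,-1],[0,0,0,-0.26,-0.97,0,-1],[0,0,0,-0.26,-0.97,0,-1],[0,0,0,-0.26,-0.97,0,-1],[0,0,0,-0.26,-0.97,0,-1]]' |sed -n '2p;4,6p'
python3 -m jog '[[0,0.3,0,0,0,0,-1],[0,0.3,0,0,0,0,-1],[0,0,0,0,0,0,-1]]' |sed -n '2p'
python3 w.py .4993 .3388 .06 -8.2 3
```

```text
tool_pos: [0.5337, 0.0415, 0.1087]
contact_force: [0.5, 1.2, -2.8]
opening: 0.0175
grip_force: 58.8
tool_pos: [0.5156, 0.1914, 0.1163]
contact_force: [-0.1, -0.1, -3.6]
opening: 0.0173
grip_force: 58.9
tool_pos: [0.4977, 0.3407, 0.116]
contact_force: [0.1, -0.3, -3.6]
opening: 0.0176
grip_force: 58.9
tool_pos: [0.498, 0.3392, 0.1162]
t 43.67 p [0.498  0.3392 0.1162] z [ 0.056 -0.009 -0.998] x [ 0.988 -0.142  0.057] F [-0.  -0.6 -4. ] open 0.0179 grip 58.9 q [ 0.49  0.03  1.77 -0.04  1.29  2.22]
shift/30mm [-0.06  0.    1.87] turn/5deg [ 0.01 -0.05  0.  ]
```

```bash
python3 -m jog '[[0,0,0,-0.05,0,0.9,-1],[0,0,0,-0.05,0,0.9,-1],[0,0,0,-0.05,0,0.9,-1],[0,0,0,0,0,0,-1],[0,0,0,0,0,0,-1]]' |sed -n '2p;4p'
sed -i 's/+.0413/+.0385/' sl.py; python3 sl.py .093 .05 | grep -E 'tcp|tip|x 0.035|x 0.015'
```

```text
tool_pos: [0.4997, 0.3398, 0.0366]
contact_force: [0.3, -0.1, -3.3]
tcp in case [-4.4 94.5] 0.0373
foam x 0.015 ['-20:153/180', '-19:152/181', '-18:152/180', '-17:152/180', '-16:153/179', '-15:152/180', '-14:152/181', '-13:150/183', '-12:152/183', '-11:147/174', '-10:101/37', '-9:91/-5', '-8:95/-3', '-7:105/-6', '-6:114/-5', '-5:121/-6', '-4:130/-8', '-3:136/-9', '-2:143/-8', '-1:151/-10', '0:162/-11', '1:172/-11', '2:175/-13', '3:173/-12', '4:163/-12', '5:155/-10', '6:158/-10', '7:161/-10', '8:161/-10', '9:152/-8', '10:147/-7', '11:141/-6', '12:133/-6', '13:129/-8', '14:116/33', '15:108/128', '16:100/123', '17:100/123', '18:100/124', '19:98/125', '20:101/125']
foam x 0.035 ['-20:54/-3', '-19:55/-2', '-18:53/-4', '-17:54/-4', '-16:53/-3', '-15:53/-3', '-14:53/-3', '-13:54/-4', '-12:56/-3', '-11:51/-2', '-10:66/0', '-9:81/-2', '-8:90/-3', '-7:100/-5', '-6:114/-6', '-5:133/-9', '-4:145/-11', '-3:162/-16', '-2:176/-18', '-1:191/-20', '0:195/-21', '1:201/-24', '2:224/-16', '3:228/-15', '4:226/-15', '5:220/-18', '6:222/-17', '7:224/-15', '8:223/-15', '9:215/-20', '10:192/-20', '11:176/-19
[... 1198 characters left out ...]
-3', '-8:90/-9', '-7:161/-20', '-6:189/-22', '-5:212/-24', '-4:231/-17', '-3:242/-13', '-2:246/-10', '-1:250/-7', '0:252/-4', '1:249/-7', '2:253/-3', '3:253/-3', '4:218/-21', '5:249/-7', '6:250/-7', '7:252/-4', '8:251/-5', '9:247/-10', '10:239/-15', '11:227/-21', '12:115/-13', '13:59/-2', '14:61/-4', '15:62/-2', '16:61/-3', '17:62/-2', '18:59/-3', '19:60/-5', '20:61/-4']
bolt tip ['-12:167/-14', '-11:253/-3', '-10:252/-5', '-9:251/-7', '-8:157/-10', '-7:153/-9', '-6:241/-9', '-5:251/-5', '-4:251/-5', '-3:252/-4', '-2:220/-19', '-1:119/83', '0:106/131', '1:105/131', '2:107/131', '3:106/133', '4:103/122', '5:66/1', '6:68/-3', '7:68/-3', '8:68/-3', '9:67/-2', '10:68/-2', '11:66/-3', '12:67/-2']
```

```bash
python3 -m jog '[[0,0,0,0.08,0.057,0,-1],[0,0,0,-0.03,0,0.5,-1],[0,0,0,-0.01,0,0.1,-1],[0,0,0,0,0,0,-1]]' |sed -n '2p;4p'
python3 sl.py .093 .05 | grep -E 'tcp|tip|x 0.035'
```

```text
tool_pos: [0.5001, 0.3375, 0.0164]
contact_force: [-0.5, -0.6, -2.9]
tcp in case [-3.7 92.1] 0.017
foam x 0.035 ['-20:64/-4', '-19:54/-3', '-18:55/-3', '-17:54/-5', '-16:53/-4', '-15:53/-3', '-14:53/-3', '-13:52/-3', '-12:52/-4', '-11:82/-8', '-10:155/-18', '-9:185/-23', '-8:202/-24', '-7:224/-19', '-6:238/-16', '-5:245/-13', '-4:248/-10', '-3:251/-6', '-2:253/-4', '-1:249/-9', '0:251/-6', '1:250/-6', '2:206/-22', '3:244/-12', '4:245/-12', '5:250/-8', '6:253/-5', '7:244/-12', '8:237/-16', '9:235/-18', '10:202/-15', '11:127/106', '12:110/141', '13:39/36', '14:22/-4', '15:55/-3', '16:62/-2', '17:60/-3', '18:61/-3', '19:60/-3', '20:61/-4']
foam tip ['-12:231/-15', '-11:253/-2', '-10:253/-3', '-9:253/-5', '-8:165/-10', '-7:162/-9', '-6:238/-9', '-5:253/-2', '-4:253/-2', '-3:253/-2', '-2:239/-13', '-1:143/21', '0:107/129', '1:106/129', '2:106/130', '3:108/130', '4:105/123', '5:73/16', '6:68/-4', '7:68/-3', '8:69/-2', '9:67/-4', '10:69/-3', '11:68/-4', '12:68/-3']
bolt x 0.035 ['-20:71/-6', '-19:67/-5', '-18:55/-2', '-17:55/-4', '-16:53/-3', '-15:53/-3', '-14:52/-4', '-13:54/-3', '-12:52/-4', '-11:51/-2', '-10:89/-5', '-9:152/-17', '-8:175/-19', '-7:212/-24', '-6:236/-16', '-5:245/-12', '-4:248/-10', '-3:250/-6', '-2:252/-3', '-1:253/-3', '0:253/-2', '1:254/-2', '2:254/-2', '3:253/-3', '4:253/-3', '5:253/-3', '6:251/-5', '7:247/-11', '8:240/-15', '9:213/-26', '10:120/65', '11:114/150', '12:35/30', '13:22/-1', '14:57/-2', '15:62/-3', '16:60/-3', '17:62/-3', '18:60/-4', '19:59/-3', '20:61/-2']
bolt tip ['-12:160/-8', '-11:213/-14', '-10:254/-2', '-9:253/-3', '-8:252/-5', '-7:160/-9', '-6:167/-11', '-5:254/-1', '-4:253/-2', '-3:253/-3', '-2:254/-2', '-1:187/-16', '0:113/106', '1:106/130', '2:106/130', '3:108/130', '4:106/126', '5:73/15', '6:68/-4', '7:68/-3', '8:68/-3', '9:66/-3', '10:69/-3', '11:68/-3', '12:68/-2']
```

```bash
python3 -m jog '[[0,0,0,0.07,-0.04,0,-1],[0,0,0,-0.015,0,0.25,-1],[0,0,0,0,0,0,-1]]' |sed -n '2p;4p'
python3 -m jog '[[0,0,0,-0.015,0,0.25,-1],[0,0,0,0,0,0,-1]]' |sed -n '2p;4p'
python3 sl.py .093 .05 | grep -E 'tcp|foam tip|foam x 0.035'
```

```text
tool_pos: [0.5024, 0.3384, 0.0091]
contact_force: [-0.3, 0.1, -3.2]
tool_pos: [0.5028, 0.3388, 0.0019]
contact_force: [-0.6, 2.5, -4.2]
tcp in case [-1.6 93.6] 0.0022
foam x 0.035 ['-20:73/-6', '-19:70/-4', '-18:71/-5', '-17:71/-5', '-16:71/-4', '-15:70/-6', '-14:70/-6', '-13:69/-6', '-12:69/-4', '-11:68/-6', '-10:32/-3', '-9:40/25', '-8:131/9', '-7:162/-19', '-6:165/-19', '-5:175/-19', '-4:169/-18', '-3:172/-16', '-2:166/-14', '-1:162/-13', '0:170/-13', '1:170/-12', '2:166/-10', '3:161/-9', '4:164/-10', '5:167/-12', '6:167/-13', '7:177/-15', '8:178/-15', '9:187/-18', '10:197/-19', '11:147/27', '12:99/131', '13:34/25', '14:22/-1', '15:51/-3', '16:60/-3', '17:60/-2', '18:61/-3', '19:59/-3', '20:60/-3']
foam tip ['-12:252/-4', '-11:253/-4', '-10:185/-14', '-9:158/-10', '-8:222/-20', '-7:253/-4', '-6:252/-3', '-5:221/-10', '-4:156/-9', '-3:188/-19', '-2:253/-3', '-1:250/-6', '0:251/-4', '1:244/-10', '2:130/28', '3:105/131', '4:104/122', '5:70/0', '6:65/-3', '7:67/-2', '8:68/-2', '9:68/-3', '10:67/-2', '11:67/-3', '12:68/-3']
```

```bash
python3 -m jog '[[0,0,0,-0.01,-0.01,0.15,-1],[0,0,0,0,0,0,-1]]' |sed -n '2p;4p'
python3 -m jog '[[0,0,0,0,0,0.1,-1],[0,0,0,0,0,0,-1]]' |sed -n '2p;4p'
python3 -m jog '[[0,0,0,0,0,0.07,-1],[0,0,0,0,0,0,-1]]' |sed -n '2p;4p'
```

```text
tool_pos: [0.5028, 0.3389, -0.0024]
contact_force: [0.6, 0.7, -4.4]
tool_pos: [0.5031, 0.3389, -0.0052]
contact_force: [1.1, 0.7, -3.3]
tool_pos: [0.5032, 0.3389, -0.0072]
contact_force: [0.6, 0.1, -4.1]
```

```bash
python3 -m jog '[[0,0,0,0,0,0.05,-1],[0,0,0,0,0,0,-1]]' |sed -n '2p;4p'
python3 -m jog '[[0,0,0,0,0,0.05,-1],[0,0,0,0,0,0,-1]]' |sed -n '2p;4p'
```

```text
tool_pos: [0.5034, 0.339, -0.0084]
contact_force: [-0.9, -0.5, -2.6]
tool_pos: [0.5035, 0.339, -0.0084]
contact_force: [-5.8, -1.6, 7.4]
```

Seated with firm contact, as predicted. I'll release narrowly, rise, and move away to a spot from which the top camera sees the case.

```bash
python3 -m jog '[[0,0,0,0,0,-0.02,-0.4],[0,0,0,0,0,0,-0.3],[0,0,0,0,0,0,-0.25],[0,0,0,0,0,-0.2,-0.25],[0,0,0,0,0,-0.5,-0.25]]' |sed -n '2p;4,6p'
python3 -m jog '[[0,-0.6,0,0,0,-1,-0.25],[0,0,0,0,0,-1,-0.25],[0,0,0,0,0,-1,0],[0,0,0,0,1,-1,0.2],[0,0,0,0,1,-1,0.2]]' |sed -n '2p;4p'
python3 -m jog '[[0,0,0,0,1,-1,0.2],[0,0,0,0,1,-0.5,0.2],[0,0,0,0,1,0,0.2],[0,0,0,0,1,0,0.2],[0,0,0,0,1,0,0.2]]' |sed -n '2p'
python3 -m jog '[[0,0,0,0,1,0,0.2],[0,0,0,0,1,0,0.2],[0,0,0,0,1,0,0.2],[0,0,0,0,1,0,0.2],[0,0,0,0,1,0,0.2]]' |sed -n '1,2p'
cat > chk.py <<'E'
from h import *
th=np.radians(-8.2); c=np.array([.491,.246]); Rm=np.array([[np.cos(th),-np.sin(th)],[np.sin(th),np.cos(th)]])
# bright (steel) blobs inside the case, reported in case frame
for cam in('top','scene'):
    w=grab(cam,f'pics/end_{cam}.png'); h=cv2.cvtColor(w['img'],cv2.COLOR_RGB2HSV)
    q=proj(w,[np.r_[Rm@[x,y]+c,.045] for x,y in((.088,.133),(.088,-.133),(-.088,-.133),(-.088,.133))]); m=np.zeros(h.shape[:2],np.uint8); cv2.fillPoly(m,[q.astype(np.int32)],1)
    m&=((h[...,2]>95)&(h[...,1]<80)).astype(np.uint8)
    n,l,st,ce=cv2.connectedComponentsWithStats(m)
    for i in range(1,n):
        if st[i,4]<25: continue
        ys,xs=np.nonzero(l==i); P=(onz(w,np.c_[xs,ys],.04)[:,:2]-c)@Rm*1e3
        lo=P[P[:,0]<P[:,0].min()+15]; hi=P[P[:,0]>P[:,0].max()-40]
        print(cam,'n',len(xs),'x',P[:,0].min().round(0),P[:,0].max().round(0),'head y',lo[:,1].min().round(),lo[:,1].max().round(),'tip-part y',hi[:,1].min().round(),hi[:,1].max().round())
E
python3 chk.py; python3 w.py
```

```text
tool_pos: [0.5016, 0.3388, 0.0114]
contact_force: [0.3, 0.1, -0.5]
opening: 0.032
grip_force: 0.0
tool_pos: [0.4915, 0.2798, 0.1639]
contact_force: [0.6, 0.0, 0.7]
tool_pos: [0.4699, 0.1309, 0.2081]
t: 49.32
tool_pos: [0.4485, -0.0177, 0.2081]
top n 306 x -78.0 76.0 head y -54.0 -24.0 tip-part y -48.0 -31.0
top n 304 x -78.0 75.0 head y -109.0 -79.0 tip-part y -101.0 -84.0
top n 231 x -63.0 50.0 head y 78.0 108.0 tip-part y 84.0 102.0
top n 239 x -64.0 50.0 head y 22.0 56.0 tip-part y 31.0 49.0
scene n 244 x -79.0 74.0 head y -101.0 -77.0 tip-part y -99.0 -86.0
scene n 247 x -79.0 74.0 head y -47.0 -25.0 tip-part y -46.0 -31.0
scene n 189 x -62.0 50.0 head y 33.0 54.0 tip-part y 35.0 48.0
scene n 190 x -63.0 49.0 head y 86.0 105.0 tip-part y 87.0 101.0
t 49.42 p [ 0.4485 -0.0186  0.208 ] z [ 0.006 -0.002 -1.   ] x [ 0.989 -0.146  0.007] F [0.2 0.3 0. ] open 0.0511 grip 0.0 q [-0.21 -0.4   1.99 -0.    1.55  1.51]
```

Both views show the two placed bolts with the same extents as the kept ones (long x -78 to 76, short x -63 to 50), so they lie fully down. One quick check that the medium bolt is unmoved, then hand in.

```bash
python3 - <<'E'
from h import *
s=cv2.imread('pics/end_scene.png'); g=cv2.cvtColor(s,cv2.COLOR_BGR2HSV); m=((g[...,1]<25)&(g[...,2]>175)).astype(np.uint8); m[:,:145]=0;m[:,205:]=0;m[:200]=0;m[275:]=0
n,l,st,ce=cv2.connectedComponentsWithStats(m); print([(ce[i].round(1).tolist(),int(st[i,4])) for i in range(1,n) if st[i,4]>30])
from station import finish_job
print(finish_job())
E
```

```text
[([188.1, 252.0], 100)]
the job is handed in; nothing more can be done
None
```

I handed the job in at about 49 s: the long and short bolts lie flat and fully down in their rows of the blue case, and the medium one still stands unmoved in the carton.

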